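# Lock the stop collar on the tape roll shaft

## Robot

A 7-joint arm with a two-finger parallel gripper is mounted at the origin on the work surface. World frame = base frame: x ahead of the robot, y to its left, z up, the work surface at z = 0. Lengths are in m, angles in rad, forces in N, time in s.
With the tool pointing down it reaches from about 0.425 to 0.925 m from the base axis. Payload 6.8 kg.
Tool frame: the origin (TCP) lies on the centre line of the jaws, within the pads' length; the fingertips stand 8 mm ahead of it and the grasp point (between the pads) lies 11 mm behind it (r.finger_overhang is the distance from the TCP to the fingertips, in m); x points along the fingers, z is the direction in which the jaws open and shut, and the axes are right-handed (so a half turn about x gives the same grasp; the last joint's range is limited). The gripper opens to 85 mm and grips with 20 to 120 N. Pads are 22 mm wide; open, the fingers measure 114 mm over their backs; the gripper's body (76 mm by 85 mm) begins 54 mm behind the grasp point. The pads swing forward as they close: fully open they stand 13 mm farther back than shut.
Start: joints at [-1.316, 0.477, 0.022, 1.555, -0.011, 1.109, -0.083], TCP at [0.24, 0.631, 0.239] pointing down, gripper open.
Joint ranges: [-2.96, 2.96], [-0.34, 2.1], [-1.41, 1.46], [0.24, 2.44], [-1.37, 4.51], [0.17, 1.92], [-2.96, 2.96]. Speed limits (rad/s): [2.39, 2.39, 3.14, 3.14, 3.14, 3.14, 3.14].

## Interface

Orientations are given as a rotation vector (axis times angle).
In Python, from bench import r gives the robot as it stands. The module is installed in compiled form; this text tells all that it offers.
- The arm moves only by the tool play_rows, never from a script. Its argument "plan" is a list of rows, each a list of 5 numbers: the opening, from -1 (shut) to 1 (fully open), then the shift along the world's x, y, z in m, then the turn about the world's z in rad. A call has 1 to 10 rows; each row is the pose to reach, as a shift and turn from the pose commanded when the call began; what a row does not reach only later rows make up. A row lasts 1/10 s, in which the tool goes at most 50 mm and 8.59 degrees, less where a joint would pass 70% of its speed; a pose out of reach is approached as far as the arm can. A call with a gripper value outside its range is refused whole. The fingers move at their own pace and stop on an object; "force" is the grip in N (left out, the last holds). Time passes only in rows, so rows that repeat a pose let the fingers close. It gives the time, the measured TCP pose, the force and the opening at its end, in the units of the state.
- r.get_obs(): the state, without advancing time (a new reading comes with each control period).
- r.grab_frame(name): name is "scene" or "side" or "wrist"; returns a dict with "pixels" (420x560x3 uint8, blue, green, red), "z_map" (420x560 float32, m along the optical axis (not along the pixel's ray), 0 where there is no reading), "vfov" (degrees; the focal length in pixels is half the picture's height over the tangent of half this angle, whatever the lens; pixels are square), "cx", "cy" (the principal point, pixels), "R" (3x3) and "t" (3): a world point X has camera coordinates R X + t; the wrist camera has in their place "tool_from_camera" (4x4, takes a point from camera to tool coordinates, whose origin is the TCP and whose axes are the tool frame's). Camera axes: x right, y down, z forward; pixel columns grow to the right and rows downward; lengths in m; the calibration is good to about 2 mm. A picture is of the moment at which its call begins: read the wrist's pose just before it.
- r.hand_in(): hands the job in, once; it reports no verdict.
Trained networks look in a picture, given as the dict that the camera call returned (one of the last four; its "shot" number tells which), for a name from the list of things; names that differ only in an ending like _2 or _b are one class to them, and where a whole thing is asked for, a point or a joint stands for the part that bears it (a point fixed in the world has none). Each returns a list of dicts, best first, with "conf" (0 to 1); they miss things now and then, are a little off and sometimes report something else, mostly with a low value. They report only what shows in the picture. A call takes as long as a camera call.
- r.outline_of(picture, label): "mask" (420x560 bool, what is visible of it) and "bbox" ([left, top, right, bottom] as shares, 0 to 1, of the picture: columns of its width, rows of its height, round what is visible of it).
- r.pinpoint(picture, label): "position" ([column, row] as shares, 0 to 1, of the picture: columns of its width, rows of its height: a listed point, or the origin of a listed thing).
The state is a dict: "clock": time; "joints": joint angles; "qvel": joint speeds; "tau": joint torques, N m; "tcp_pos": TCP position; "orientation": TCP orientation; "contact_force": force on the tool from outside, world axes, zero at the start; "moment": the same for the moment, N m; "grip_width": finger opening in m.
Only numpy, scipy, OpenCV 4.12 (cv2) and the standard library are available. Lean on these libraries where they do the work, as an engineer would, in place of code of your own. Each camera call takes 0.05 s, during which the arm holds its last target.

## Task

Lock the stop collar on the shaft of the tape roll stand: turn the collar round the shaft until its set screw faces the shaft's flat (feel for it), then tighten the screw clockwise by its wing knob until its shoe sits square on the flat, hand-tight but never forced. Leave the parts and tools lying around it where they are, and let go of the knob at the end.

Things in the scene. Friction and masses are not known exactly. Their poses are not given: they have to be found in the camera images.
- stand: Cream roll stand fixed to the bench, base 180 x 270 x 14 mm; its upright (+y side) carries on one side only a 32 mm steel shaft with a brown tape roll, 96 mm across, 90 wide, its near face 44 mm from the collar's mid plane. Origin on the bench under the collar; y along the shaft to the roll, x away from the robot, z up. The shaft is braked (holds 4 N m).
- shaft_axis (a point): Point on the shaft's axis in the collar's mid plane, 150 mm above the bench. Shaft radius 16 mm. Its bare length has one bright milled flat, 20 mm wide, 12.5 mm from the axis, that looks up but leans up to 0.3 rad either way about the shaft. That lean is not measured: it shows at the bare end and is felt through the screw.
- shaft_end (a point): Centre of the shaft's free end, 60 mm from shaft_axis towards the stand's -y; the end shows the D section and the flat. Its frame is the stand's and does not show the flat's lean.
- collar (a joint): Angle of the dark steel stop collar (60 mm outside, 24 wide) about the shaft, rad: 0 = set screw straight up, positive = leaning to the stand's -x, the robot's side. Starts at 0.5 to 0.75. It turns with a drag of 0.1 N m, stays where left, cannot shift along the shaft.
- knob (a point): Middle of the grip of the set screw's black wing knob, 68 mm from the shaft's axis (nearer as the screw goes in). Grip: bar 12 mm thick, 40 long, 26 tall (55 to 81 mm from the axis) with flat faces; under it a neck of 18 mm diameter (46 to 56 mm), then the bare 12 mm screw. Frame: z outwards along the screw, y along the bar, x across it.
- screw (a joint): Turn of the set screw, rad, positive = tightening (clockwise seen from outside). Starts at -0.25 to 0.25; at 0 the bar lies along the shaft. Quick thread: 1.59 mm inwards per rad, drag 0.16 N m while turning (about 0.03 is felt once the hand stops); it stays where left, preload too. The shoe meets the shaft's round at about 0.35 rad, the flat when square at about 2.15.
- shoe: White nylon shoe on the screw's inner end, inside the collar, 15 x 18 mm; does not turn with the screw. Origin mid bearing face: 15.9 mm from the shaft's axis with the screw at 0, 15.4 on the round, 12.5 or less on the flat. Springy: about 100 N per mm. With the hand stopped the knob's torque, above that drag, is 0.0016 N m per N of shoe force: hand-tight is about 80 N (0.13 N m), over 160 N spoils it.
- near_edge: The shoe's bearing edge on the collar's -x side (3 mm wide, 4.5 to 7.5 mm from the screw's axis). If the collar is off square one edge meets the flat early and jams the screw; the collar then rocks only until either edge bears, evenly about the flat's middle.
- far_edge: The shoe's other bearing edge, on the collar's +x side. Square and tight, both edges bear on the flat. Over about 10 N sideways at the knob against an edge spoils the shoe.
- bell: Loose blue clamping bell of the tester, 104 mm wide, 66 mm tall, origin in the middle of its underside; to be left alone.
- clamp_ring: Loose steel clamp ring, 92 mm across, 18 mm tall, origin in the middle of its underside; to be left alone.
- spare_cone: Loose grey spare core cone, 52 mm across, 33 mm tall, origin in the middle of its underside; to be left alone.
- driver: Loose red-handled screwdriver lying on the bench, 200 mm long, 26 mm thick, origin under its middle; to be left alone.

How it is judged:
By the outcome, as a careful person would: the job done as asked, in the order asked, and still so for the second after the job is handed in, with the robot touching nothing.
It also fails if it takes over 72 s, if anything falls off the work surface, if the arm or the gripper's body presses on something with over 40 N, if the wrist force passes 120 N, or if a joint passes its speed limit or range.

## Working session

There is one attempt and no reset: what is moved stays moved. The work goes in short steps, Python scripts to look and compute and a tool call to move; the robot and the scene stay as the last step left them, time stands still between calls to the robot, and variables do not carry over. Pictures are saved under pics/ and viewed, and the job is handed in when it is done.

Besides the shell and the picture viewer there is one more tool, called in YAML: its name, and indented under it one key for each argument. play_rows: Moves the arm, as the interface text tells. Its arguments: {"type":"object","properties":{"plan":{"type":"array","items":{"type":"array","items":{"type":"number"}}},"force":{"type":"number"}},"required":["plan"]}

```bash
mkdir -p pics
cat > h.py <<'E'
import numpy as np, cv2
from bench import r
from scipy.spatial.transform import Rotation as Ro
def f(p): return 210/np.tan(np.radians(p['vfov'])/2)
def wrist_RT(p,o):
    T=np.eye(4);T[:3,:3]=Ro.from_rotvec(o['orientation']).as_matrix();T[:3,3]=o['tcp_pos']
    M=T@np.array(p['tool_from_camera']);return M
def cam2w(p,o=None):
    if 'R' in p:
        M=np.eye(4);R=np.array(p['R']);M[:3,:3]=R.T;M[:3,3]=-R.T@np.array(p['t']);return M
    return wrist_RT(p,o)
def ray(p,u,v,o=None):
    M=cam2w(p,o);F=f(p);d=np.array([(u-p['cx'])/F,(v-p['cy'])/F,1.]);return M[:3,3],M[:3,:3]@d
def pt(p,u,v,z,o=None):
    c,d=ray(p,u,v,o);return c+d*z
def cloud(p,o=None):
    v,u=np.mgrid[0:420,0:560];z=p['z_map'];F=f(p);M=cam2w(p,o)
    P=np.stack([(u-p['cx'])/F*z,(v-p['cy'])/F*z,z],-1);return P@M[:3,:3].T+M[:3,3]
E
python3 - <<'E'
from h import *
o=r.get_obs();print({k:np.round(v,3) for k,v in o.items()},r.finger_overhang)
for n in ['scene','side','wrist']:
    p=r.grab_frame(n);cv2.imwrite(f'pics/{n}0.png',p['pixels']);print(n,p['vfov'],p['cx'],p['cy'],p['shot'])
    C=cloud(p,o)
    for l in ['shaft_axis','shaft_end','knob','stand','bell','clamp_ring','spare_cone','driver','collar']:
        try:
            for q in r.pinpoint(p,l)[:1]:
                u=q['position'][0]*560;v=q['position'][1]*420
                print(l,round(q['conf'],2),round(u,1),round(v,1),np.round(C[min(int(v),419),min(int(u),559)],3))
        except Exception as e: print(l,e)
E
```

```text
{'clock': np.float64(0.0), 'joints': array([-1.316,  0.478,  0.022,  1.557, -0.011,  1.109, -0.083]), 'qvel': array([ 0.001, -0.001, -0.   , -0.   , -0.001, -0.002,  0.   ]), 'tau': array([-0.0000e+00, -5.9645e+01,  1.6080e+00, -2.8119e+01,  1.2000e-02,
        9.0000e-03, -0.0000e+00]), 'tcp_pos': array([0.239, 0.63 , 0.238]), 'orientation': array([-0.939,  1.361,  0.937]), 'contact_force': array([-0.455, -0.294,  0.614]), 'moment': array([ 0.033, -0.062,  0.055]), 'grip_width': np.float64(0.085)} 0.008
scene 57.59719107648568 278.2780208416546 207.28602038820242 1
shaft_axis 0.74 252.6 206.8 [ 0.578 -0.023  0.178]
shaft_end 0.86 235.3 194.7 [ 0.593 -0.089  0.159]
knob 0.56 260.6 181.7 [ 0.542 -0.053  0.214]
stand 0.85 256.6 241.4 [ 0.571 -0.032  0.016]
bell 0.59 391.4 362.9 [0.471 0.382 0.066]
clamp_ring 0.68 231.9 154.2 [ 0.499 -0.357  0.019]
spare_cone 0.66 204.6 190.1 [ 0.626 -0.262  0.013]
driver 0.61 319.5 375.5 [0.597 0.324 0.   ]
collar it knows: bell, clamp_ring, driver, far_edge, knob, near_edge, shaft_axis, shaft_end, shoe, spare_cone, stand
side 43.658049444979646 279.8471676628916 205.35531134485964 2
shaft_axis 0.94 297.3 207.4 [ 0.558 -0.058  0.159]
shaft_end 0.66 299.3 202.9 [ 0.566 -0.051  0.167]
knob 0.4 287.9 188.2 [ 0.532 -0.053  0.221]
stand 0.63 292.6 251.4 [ 0.547 -0.064  0.013]
bell 0.92 223.5 166.1 [0.448 0.332 0.03 ]
clamp_ring 0.81 306.5 361.8 [ 0.478 -0.38  -0.002]
spare_cone 0.74 345.9 311.1 [ 0.603 -0.294  0.023]
collar it knows: bell, clamp_ring, driver, far_edge, knob, near_edge, shaft_axis, shaft_end, shoe, spare_cone, stand
wrist 69.08225703162708 284.76122801528476 208.80747192460365 3
collar it knows: bell, clamp_ring, driver, far_edge, knob, near_edge, shaft_axis, shaft_end, shoe, spare_cone, stand
```

Run:
```python
import cv2
for n,(a,b,c,d) in {'scene':(100,260,190,350),'side':(130,270,210,390)}.items():
    im=cv2.imread(f'pics/{n}0.png');cv2.imwrite(f'pics/{n}0c.png',cv2.resize(im[a:b,c:d],None,fx=4,fy=4,interpolation=cv2.INTER_CUBIC))
```

```text
(no output)
```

View pics/scene0.png

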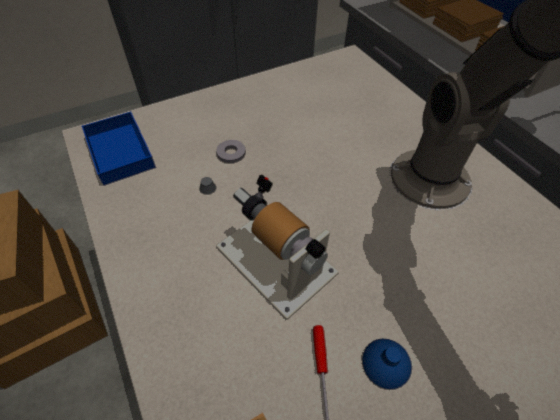

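View pics/side0.png

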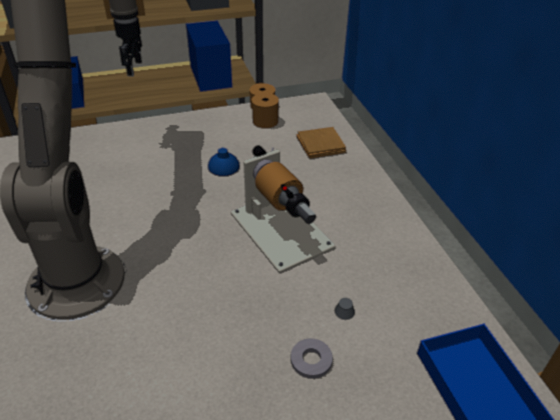

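```bash
ls pics
```

```text
scene0.png
scene0c.png
side0.png
side0c.png
wrist0.png
```

View pics/side0c.png

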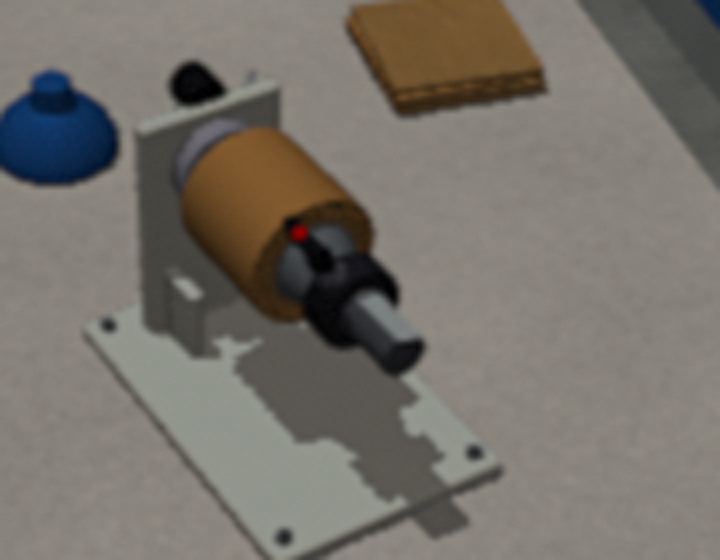

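View pics/scene0c.png

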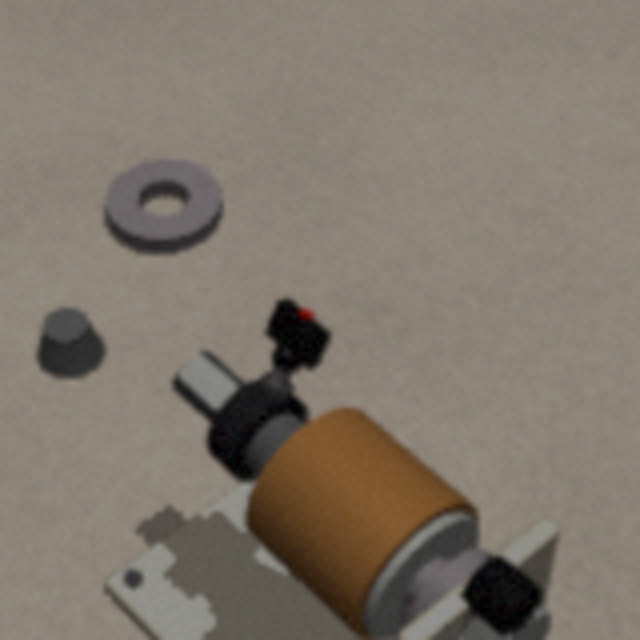

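Run:
```python
from h import *
def tri(rs):
    A=np.zeros((3,3));b=np.zeros(3)
    for c,d in rs:
        d=d/np.linalg.norm(d);P=np.eye(3)-np.outer(d,d);A+=P;b+=P@c
    X=np.linalg.solve(A,b);return X,[round(np.linalg.norm(np.cross(X-c,d/np.linalg.norm(d)))*1e3,1) for c,d in rs]
R={}
for n in ['scene','side']:
    p=r.grab_frame(n)
    for l in ['shaft_axis','shaft_end','knob','stand','bell','clamp_ring','spare_cone','driver']:
        for q in r.pinpoint(p,l)[:1]:
            R.setdefault(l,[]).append(ray(p,q['position'][0]*560,q['position'][1]*420))
    C=cloud(p)
    m=r.outline_of(p,'stand')[0]['mask'] 
    P=C[m]; P=P[(abs(P[:,2]-.014)<.005)];
    rect=cv2.minAreaRect((P[:,:2]*1000).astype(np.float32));print(n,len(P),rect)
    print('cam',cam2w(p)[:3,3].round(3))
for l,v in R.items():
    if len(v)>1: print(l,tri(v)[0].round(4),tri(v)[1])
```

```text
scene 3662 ((548.697509765625, 36.437477111816406), (179.6631622314453, 268.1917419433594), 14.822957038879395)
cam [0.782 0.474 0.855]
side 3429 ((543.9136962890625, 31.189132690429688), (180.50408935546875, 274.0472106933594), 15.358166694641113)
cam [ 0.222 -0.981  1.008]
shaft_axis [ 0.5642 -0.0416  0.1464] [np.float64(1.7), np.float64(1.7)]
shaft_end [ 0.5824 -0.1012  0.1434] [np.float64(2.6), np.float64(2.6)]
knob [ 0.5369 -0.0453  0.2106] [np.float64(2.4), np.float64(2.4)]
stand [ 0.5623 -0.0425  0.0047] [np.float64(1.4), np.float64(1.4)]
bell [ 0.4539  0.369  -0.0134] [np.float64(5.3), np.float64(5.3)]
clamp_ring [ 0.4885 -0.382  -0.004 ] [np.float64(1.5), np.float64(1.5)]
spare_cone [ 0.6173 -0.2722 -0.009 ] [np.float64(2.5), np.float64(2.5)]
```

Run:
```python
from h import *
o=r.get_obs();p=r.grab_frame('wrist')
print(np.array(p['tool_from_camera']).round(4));print(Ro.from_rotvec(o['orientation']).as_matrix().round(3));print(cam2w(p,o).round(3))
```

```text
[[-2.000e-04 -2.858e-01  9.583e-01 -1.344e-01]
 [ 5.000e-04 -9.583e-01 -2.858e-01  7.290e-02]
 [ 1.000e+00  4.000e-04  3.000e-04  3.000e-04]
 [ 0.000e+00  0.000e+00  0.000e+00  1.000e+00]]
[[-0.    -0.935  0.355]
 [ 0.     0.355  0.935]
 [-1.     0.     0.   ]]
[[ 0.354  0.896  0.267  0.171]
 [ 0.935 -0.34  -0.101  0.657]
 [ 0.     0.286 -0.958  0.374]
 [ 0.     0.     0.     1.   ]]
```

View pics/wrist0.png

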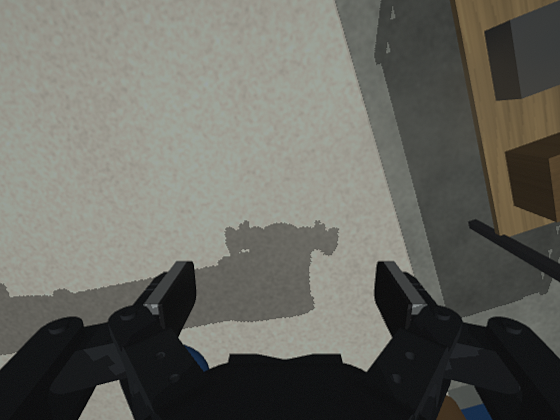

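play_rows:
  plan:
    - [1,0.02,-0.04,0.01,-0.05]
    - [1,0.04,-0.08,0.02,-0.1]
    - [1,0.06,-0.12,0.03,-0.16]
    - [1,0.08,-0.16,0.04,-0.21]
    - [1,0.1,-0.2,0.05,-0.26]
    - [1,0.12,-0.24,0.06,-0.32]
    - [1,0.14,-0.28,0.06,-0.37]
    - [1,0.16,-0.32,0.06,-0.42]
    - [1,0.18,-0.36,0.06,-0.48]
    - [1,0.2,-0.4,0.06,-0.53]
  force: 20

```text
clock: 3.4
tcp_pos: [0.4401, 0.2294, 0.2997]
orientation: [-0.528, 1.504, 0.529]
contact_force: [1.3, -0.1, -0.5]
grip_width: 0.0855
```

play_rows:
  plan:
    - [1,0.02,-0.04,0,-0.05]
    - [1,0.04,-0.08,0,-0.1]
    - [1,0.06,-0.12,0,-0.16]
    - [1,0.08,-0.16,0,-0.21]
    - [1,0.1,-0.2,0,-0.26]
    - [1,0.11,-0.24,0,-0.32]
    - [1,0.12,-0.28,0,-0.37]
    - [1,0.132,-0.3,0,-0.41]
    - [1,0.132,-0.3,0,-0.41]
    - [1,0.132,-0.3,0,-0.41]

```text
clock: 4.4
tcp_pos: [0.5715, -0.0689, 0.2992]
orientation: [-0.21, 1.561, 0.21]
contact_force: [-0.6, 0.2, 0.6]
grip_width: 0.0854
```

```bash
cat > look.py <<'E'
from h import *
import sys,pickle
def look(n):
    o=r.get_obs();p=r.grab_frame('wrist');cv2.imwrite(f'pics/{n}.png',p['pixels']);pickle.dump((o,p),open(f'{n}.pkl','wb'));return o,p
if __name__=='__main__':
    o,p=look(sys.argv[1]);C=cloud(p,o)
    print(o['clock'],np.round(o['tcp_pos'],4),np.round(o['contact_force'],2),np.round(o['moment'],3),np.round(o['joints'],3))
    T=Ro.from_rotvec(o['orientation']).as_matrix();print('jaw az',np.arctan2(T[1,2],T[0,2]))
    for l in ['shaft_axis','shaft_end','knob','shoe']:
        for q in r.pinpoint(p,l)[:1]:
            u=q['position'][0]*560;v=q['position'][1]*420
            print(l,round(q['conf'],2),round(u,1),round(v,1),np.round(C[min(int(v),419),min(int(u),559)],4))
E
python3 look.py w1
```

```text
4.4 [ 0.5715 -0.0689  0.2992] [-0.57  0.23  0.56] [0.003 0.013 0.012] [-0.451  0.286  0.579  1.757 -0.17   1.149  0.447]
jaw az 0.2677061311339977
shaft_axis 0.76 289.8 161.8 [ 0.5646 -0.0304  0.1804]
shaft_end 0.56 288.7 223.5 [ 0.5803 -0.0895  0.1609]
knob 0.68 240.2 173.3 [ 0.5317 -0.0425  0.221 ]
shoe 0.58 277.8 169.9 [ 0.5567 -0.0389  0.1838]
```

```bash
ls pics/w1.png
```

```text
pics/w1.png
```

View pics/w1.png

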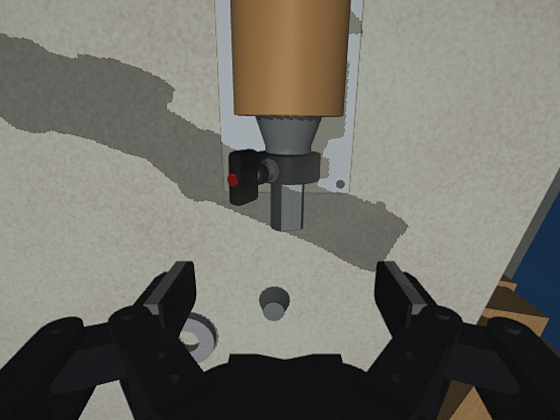

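Run:
```python
from h import *
import pickle
from scipy.optimize import least_squares
o,p=pickle.load(open('w1.pkl','rb'));C=cloud(p,o);im=p['pixels']
cv2.imwrite('pics/w1c.png',cv2.resize(im[130:245,210:340],None,fx=5,fy=5,interpolation=cv2.INTER_CUBIC))
# roll cylinder
Q=C[10:105,240:345].reshape(-1,3)
def res(x,P=Q):
    yaw,x0,z0,R=x;d=np.array([-np.sin(yaw),np.cos(yaw),0]);n=np.array([np.cos(yaw),np.sin(yaw),0])
    a=(P-np.array([.563,-.042,0]))@n-x0;return np.hypot(a,P[:,2]-z0)-R
s=least_squares(res,[.263,0,.15,.048],loss='soft_l1',f_scale=.001);print('roll',s.x,np.std(s.fun))
s2=least_squares(lambda x:res([x[0],x[1],x[2],.048]),[.263,0,.15],loss='soft_l1',f_scale=.001);print('rollR48',s2.x)
yaw=s2.x[0];n=np.array([np.cos(yaw),np.sin(yaw),0]);d=np.array([-np.sin(yaw),np.cos(yaw),0])
S=C-np.array([.563,-.042,0])
X=S@n-s2.x[1];Y=S@d;Z=C[...,2]-s2.x[2]
for v in range(150,236,6):
    print(v,round(np.median(Y[v,280:295])*1e3,1),[ (round(X[v,u]*1e3,1),round(Z[v,u]*1e3,1)) for u in range(268,306,3)])
np.save('XYZ.npy',np.stack([X,Y,Z],-1))
```

```text
roll [0.25503155 0.00334227 0.14988025 0.04771734] 0.01611245872964471
rollR48 [0.25486949 0.00330115 0.14956138]
150 18.7 [(np.float64(-17.1), np.float64(13.4)), (np.float64(-14.4), np.float64(15.5)), (np.float64(-11.7), np.float64(17.2)), (np.float64(-9.1), np.float64(18.3)), (np.float64(-6.5), np.float64(20.7)), (np.float64(-4.0), np.float64(20.3)), (np.float64(-1.4), np.float64(22.1)), (np.float64(1.2), np.float64(20.7)), (np.float64(3.7), np.float64(20.6)), (np.float64(6.3), np.float64(20.6)), (np.float64(8.8), np.float64(20.1)), (np.float64(11.6), np.float64(16.7)), (np.float64(14.3), np.float64(15.5))]
156 14.6 [(np.float64(-16.5), np.float64(25.2)), (np.float64(-13.9), np.float64(27.1)), (np.float64(-11.4), np.float64(26.5)), (np.float64(-8.9), np.float64(28.2)), (np.float64(-6.3), np.float64(28.8)), (np.float64(-3.9), np.float64(29.8)), (np.float64(-1.4), np.float64(29.8)), (np.float64(1.1), np.float64(30.2)), (np.float64(3.6), np.float64(27.9)), (np.float64(6.1), np.float64(29.0)), (np.float64(8.6), np.float64(27.7)), (np.float64(11.2), np.float64(27.4)), (np.float64(13.7),
[... 5918 characters left out ...]
loat64(12.2)), (np.float64(8.2), np.float64(12.6)), (np.float64(11.2), np.float64(10.4)), (np.float64(14.1), np.float64(8.8)), (np.float64(28.1), np.float64(-148.4))]
234 -124.2 [(np.float64(-26.3), np.float64(-150.9)), (np.float64(-21.7), np.float64(-149.3)), (np.float64(-17.1), np.float64(-150.9)), (np.float64(-12.5), np.float64(-149.2)), (np.float64(-8.0), np.float64(-148.4)), (np.float64(-3.4), np.float64(-150.7)), (np.float64(1.1), np.float64(-148.9)), (np.float64(5.7), np.float64(-149.7)), (np.float64(10.3), np.float64(-149.1)), (np.float64(14.8), np.float64(-148.8)), (np.float64(19.4), np.float64(-149.6)), (np.float64(24.0), np.float64(-149.9)), (np.float64(28.6), np.float64(-150.3))]
```

View pics/w1c.png

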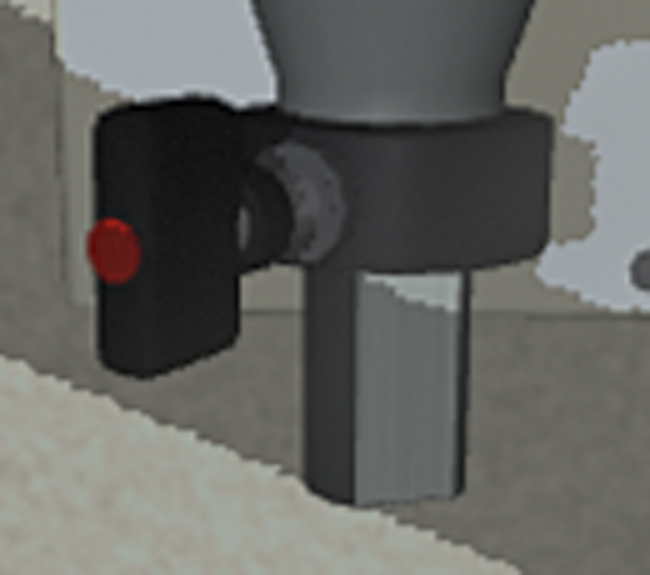

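Run:
```python
from h import *
from scipy.optimize import least_squares
A=np.load('XYZ.npy')
S=A[186:228,269:303].reshape(-1,3);S=S[(S[:,2]>2)]
def dres(q):
    x0,z0,t=q  # t: lean toward -x positive
    x=S[:,0]-x0;z=S[:,2]-z0
    nrm=-x*np.sin(t)+z*np.cos(t)
    return np.maximum(nrm-.0125,np.hypot(x,z)-.016)
for l in (0,-.2):
    s=least_squares(dres,[0,0,l],loss='soft_l1',f_scale=.001);print('D',s.x,np.std(s.fun))
s=least_squares(lambda t:dres([0,0,t[0]]),[-.2],loss='soft_l1',f_scale=.001);print(s.x)
c=A[152:182,285:318].reshape(-1,3)
s=least_squares(lambda q:np.hypot(c[:,0]-q[0],c[:,2]-q[1])-.03,[0,0],loss='soft_l1',f_scale=.001);print('collar',s.x,np.std(s.fun), 'yrange',np.percentile(c[:,1],[1,99]))
# knob pts
k=A[145:210,222:262].reshape(-1,3);k=k[(k[:,2]>.03)&(k[:,0]<-.02)]
print(len(k),k.mean(0),np.percentile(k,[2,98],axis=0).round(4))
ang=np.arctan2(-k[:,0],k[:,2]);rad=np.hypot(k[:,0],k[:,2]);print(np.percentile(ang,[2,50,98]),np.percentile(rad,[2,50,90,98]))
np.save('k.npy',k)
# red centre
import pickle;o,p=pickle.load(open('w1.pkl','rb'));im=p['pixels'].astype(int);m=(im[...,2]>120)&(im[...,1]<60);m[:130]=0;m[245:]=0;print('red',np.argwhere(m).mean(0),np.median(A[m],0))
```

```text
D [0. 0. 0.] nan
D [ 0.   0.  -0.2] nan
[-0.2]
collar [-3.72926291e-04  1.14053858e-05] 0.015188134119287657 yrange [-0.00755782  0.01708291]
1657 [-0.0319525   0.00432761  0.06580028] [[-0.0424 -0.0148  0.0513]
 [-0.0213  0.0223  0.0732]]
[0.39447511 0.43261218 0.55390243] [0.0558     0.07608406 0.08136013 0.08245275]
red [174.4 232.4] [-0.03923438  0.00649379  0.0721499 ]
  ret = _var(a, axis=axis, dtype=dtype, out=out, ddof=ddof,
  arrmean = um.true_divide(arrmean, div, out=arrmean,
  ret = ret.dtype.type(ret / rcount)
```

Run:
```python
from h import *
from scipy.optimize import least_squares
A=np.load('XYZ.npy')
S=A[188:228,269:303].reshape(-1,3);S=S[(S[:,2]>.002)]
def dres(q):
    x0,z0,t=q
    x=S[:,0]-x0;z=S[:,2]-z0
    return np.maximum(-x*np.sin(t)+z*np.cos(t)-.0125,np.hypot(x,z)-.016)
for l in (0,-.3):
    s=least_squares(dres,[0,0,l],loss='soft_l1',f_scale=.001,x_scale=[.001,.001,.1]);print('D',s.x,np.std(s.fun))
    s=least_squares(lambda t:dres([0,0,t[0]]),[l],loss='soft_l1',f_scale=.001);print(s.x)
c=A[152:182,285:318];c=c[c[...,2]>.015]
print('collar y',np.percentile(c[:,1],[2,50,98]))
F=A[188:228,282:299].reshape(-1,3);G=np.c_[F[:,0],F[:,1],np.ones(len(F))];print('plane',np.linalg.lstsq(G,F[:,2],rcond=None)[0])
k=np.load('k.npy')
# knob box fit: t lean, phi screw turn; sample residual to box surface
def kres(q):
    t,phi,yc=q
    er=np.array([-np.sin(t),0,np.cos(t)]);ex=np.array([np.cos(t),0,np.sin(t)]);ey=np.array([0,1,0.])
    # clockwise from outside by phi
    bar=np.cos(phi)*ey+np.sin(phi)*ex; acr=np.cos(phi)*ex-np.sin(phi)*ey
    P=k-np.array([0,yc,0]);d=np.abs(np.c_[P@acr,P@bar,P@er-.068])-np.array([.006,.02,.013])
    return np.where(d.max(1)>0,np.linalg.norm(np.maximum(d,0),axis=1),d.max(1))
best=None
for t in (.4,.5,.6,.7):
  for ph in (-.25,0,.25):
    s=least_squares(kres,[t,ph,.005],loss='soft_l1',f_scale=.001,x_scale=[.1,.1,.002])
    if best is None or s.cost<best.cost: best=s
print(best.x,best.cost,np.std(best.fun))
```

```text
D [ 1.75040298e-04  3.23057855e-04 -3.01352912e-01] 0.01671142157875102
[-0.30248661]
D [ 1.75041391e-04  3.23057716e-04 -3.01353273e-01] 0.016711421585550692
[-0.30248727]
collar y [-0.0065715   0.00508769  0.01683539]
plane [-0.45716848  0.61491693  0.03630073]
[0.50883259 0.02666192 0.00213356] 0.00033598006523282006 0.0007625044810270349
```

play_rows:
  plan:
    - [1,-0.015,0.013,-0.0,-0.04]
    - [1,-0.031,0.026,-0.01,-0.04]
    - [1,-0.031,0.026,-0.04,-0.04]
    - [1,-0.031,0.026,-0.07,-0.04]
    - [1,-0.031,0.026,-0.095,-0.04]
    - [1,-0.031,0.026,-0.095,-0.04]
    - [1,-0.031,0.026,-0.095,-0.04]

```text
clock: 5.35
tcp_pos: [0.5407, -0.0426, 0.2048]
orientation: [-0.18, 1.563, 0.179]
contact_force: [-0.4, 0.5, 0.8]
grip_width: 0.0856
```

```bash
python3 look.py w2
```

```text
5.35 [ 0.5407 -0.0426  0.2048] [-0.4   0.5   0.83] [ 0.018  0.013 -0.004] [-0.481  0.327  0.55   1.939 -0.211  0.932  0.4  ]
jaw az 0.22866909296448237
shaft_axis 0.88 323.7 230.0 [ 0.5603 -0.0272  0.1707]
shaft_end 0.83 322.4 312.1 [ 0.5768 -0.0871  0.163 ]
knob 0.57 264.9 279.6 [ 0.5306 -0.0384  0.2215]
shoe 0.91 310.4 245.0 [ 0.5531 -0.0335  0.1824]
```

```bash
ls pics/w2.png
```

```text
pics/w2.png
```

View pics/w2.png

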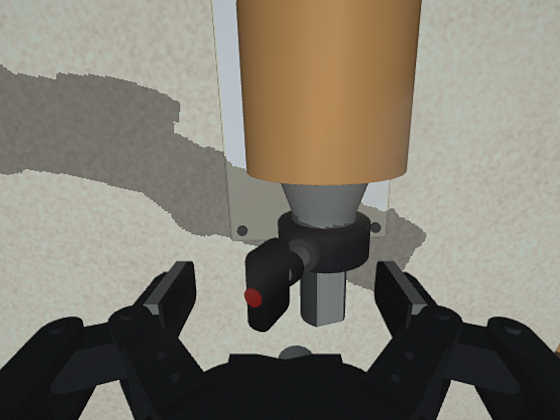

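```bash
cat > fit.py <<'E'
from h import *
import pickle,sys
from scipy.optimize import least_squares
YAW=.255;AX=np.array([.5649,-.0364,.15])
n=np.array([np.cos(YAW),np.sin(YAW),0]);d=np.array([-np.sin(YAW),np.cos(YAW),0])
def stand(P): 
    S=P-AX;return np.stack([S@n,S@d,S[...,2]],-1)
def knobfit(k,t0,p0,rr=.068):
    def kres(q):
        t,phi,yc,x0,z0=q
        rk=rr-.00159*phi
        er=np.array([-np.sin(t),0,np.cos(t)]);ex=np.array([np.cos(t),0,np.sin(t)]);ey=np.array([0,1,0.])
        bar=np.cos(phi)*ey+np.sin(phi)*ex; acr=np.cos(phi)*ex-np.sin(phi)*ey
        P=k-np.array([x0,yc,z0]);e=np.abs(np.c_[P@acr,P@bar,P@er-rk])-np.array([.006,.02,.013])
        return np.r_[np.where(e.max(1)>0,np.linalg.norm(np.maximum(e,0),axis=1),e.max(1)),10*x0,10*z0]
    return least_squares(kres,[t0,p0,0,0,0],loss='soft_l1',f_scale=.001,x_scale=[.1,.1,.002,.001,.001])
E
python3 - <<'E'
from fit import *
o,p=pickle.load(open('w2.pkl','rb'));A=stand(cloud(p,o))
Q=cloud(p,o)[10:165,255:405].reshape(-1,3);Q=Q[Q[:,2]>.16]
def res(x):
    yaw,x0,z0=x;nn=np.array([np.cos(yaw),np.sin(yaw),0]);a=(Q-AX)@nn-x0;return np.hypot(a,Q[:,2]-z0)-.048
s=least_squares(res,[.255,0,.15],loss='soft_l1',f_scale=.001);print('roll',s.x)
S=A[268:318,298:350].reshape(-1,3);S=S[(S[:,2]>.003)&(abs(S[:,0])<.017)]
def dres(q):
    x=S[:,0]-q[0];z=S[:,2]-q[1];t=q[2];return np.maximum(-x*np.sin(t)+z*np.cos(t)-.0125,np.hypot(x,z)-.016)
s=least_squares(dres,[0,0,-.3],loss='soft_l1',f_scale=.001,x_scale=[.001,.001,.1]);print('D',s.x,np.std(s.fun),len(S))
m=r.outline_of
k=A[235:335,240:292].reshape(-1,3);k=k[(k[:,2]>.042)&(k[:,0]<-.015)]
s=knobfit(k,.5,0);print('knob',s.x,s.cost,len(k))
c=A[212:270,310:372].reshape(-1,3);c=c[(c[:,2]>.018)&(c[:,2]<.032)];print('collar y',np.percentile(c[:,1],[2,98]))
c=c[c[:,0]>-.0]
s=least_squares(lambda q:np.hypot(c[:,0]-q[0],c[:,2]-q[1])-.03,[0,0],loss='soft_l1',f_scale=.001,x_scale=.001);print('col',s.x)
E
```

```text
roll [0.25553853 0.00031295 0.14955351]
D [ 4.48033386e-04  2.30284588e-05 -3.32461840e-01] 0.005439334781648648 2236
knob [ 5.20121130e-01  2.28263772e-02 -2.71913716e-03  9.21507218e-04
 -9.70662363e-05] 0.003055459360258529 3625
collar y [-0.01194149  0.01988786]
col [ 0.00073599 -0.00106881]
```

play_rows:
  plan:
    - [1,0.008,0.002,0,0]
    - [0.8,0.016,0.004,0,0]
    - [0.5,0.024,0.006,0,0]
    - [0.2,0.024,0.006,0,0]
    - [0,0.024,0.006,0,0]
    - [-0.2,0.024,0.006,0,0]
    - [-0.4,0.024,0.006,0,0]
    - [-0.5,0.024,0.006,0,0]
    - [-0.5,0.024,0.006,0,0]

```text
clock: 6.5
tcp_pos: [0.5643, -0.037, 0.2043]
orientation: [-0.179, 1.564, 0.179]
contact_force: [-1.8, -0.2, 3.2]
grip_width: 0.0212
```

```bash
python3 look.py w3
```

```text
6.5 [ 0.5643 -0.037   0.2043] [-1.77 -0.18  3.15] [-0.172  0.518 -0.044] [-0.472  0.368  0.543  1.886 -0.231  0.95   0.404]
jaw az 0.22779989960714703
shaft_axis 0.89 288.2 237.0 [ 0.5641 -0.0273  0.1803]
shaft_end 0.24 288.1 234.0 [ 0.5639 -0.0266  0.1761]
knob 0.87 274.4 292.4 [ 0.5589 -0.0317  0.2313]
shoe 0.83 283.6 245.6 [ 0.5596 -0.0195  0.2115]
```

```bash
ls pics/w3.png
```

```text
pics/w3.png
```

View pics/w3.png

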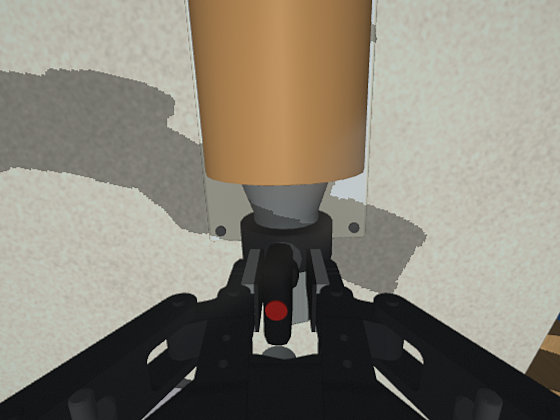

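play_rows:
  plan:
    - [-0.65,0,0,0,0]
    - [-0.8,0,0,0,0]
    - [-0.9,0,0,0,0]
    - [-0.9,0,0,0,0]
  force: 20

```text
clock: 7.15
tcp_pos: [0.5646, -0.0369, 0.2044]
orientation: [-0.179, 1.563, 0.179]
contact_force: [-2.3, -1.0, 2.7]
grip_width: 0.0166
```

```bash
python3 look.py w4
```

```text
7.15 [ 0.5646 -0.0369  0.2044] [-2.32 -1.03  2.74] [-0.162  0.575 -0.027] [-0.472  0.368  0.542  1.886 -0.231  0.95   0.404]
jaw az 0.22792880462629614
shaft_axis 0.71 287.9 232.9 [ 0.5636 -0.0265  0.175 ]
shaft_end 0.77 289.8 313.1 [ 0.5673 -0.0402  0.2307]
knob 0.59 282.8 291.1 [ 0.5621 -0.0303  0.2316]
shoe 0.82 284.2 242.3 [ 0.5625 -0.0292  0.184 ]
```

```bash
ls pics/w4.png
```

```text
pics/w4.png
```

View pics/w4.png

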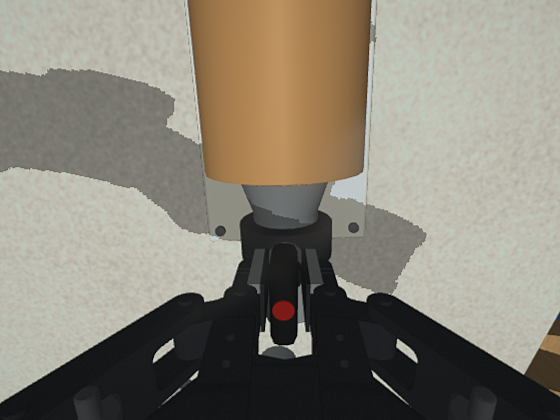

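play_rows:
  plan:
    - [-1,0,0,0,0]
    - [-1,0,0,0,0]
    - [-1,0,0,0,0]
    - [-1,0,0,0,0]

```text
clock: 7.8
tcp_pos: [0.5646, -0.0369, 0.2044]
orientation: [-0.179, 1.563, 0.179]
contact_force: [-2.2, -0.3, 4.9]
grip_width: 0.0168
```

play_rows:
  plan:
    - [-0.5,0,0,0,0]
    - [-0.5,0,0,0.007,0]
    - [-0.5,0,0,0.014,0]
    - [-0.8,0,0,0.014,0]
    - [-1,0,0,0.014,0]
    - [-1,0,0,0.014,0]
    - [-1,0,0,0.014,0]

```text
clock: 8.5
tcp_pos: [0.5655, -0.037, 0.2199]
orientation: [-0.179, 1.561, 0.179]
contact_force: [-1.6, 0.1, 9.7]
grip_width: 0.0114
```

```bash
python3 look.py w5
```

```text
8.5 [ 0.5655 -0.037   0.2199] [-1.63  0.08  9.67] [0.064 0.5   0.066] [-0.48   0.35   0.55   1.87  -0.218  0.979  0.394]
jaw az 0.22806383258464116
shaft_axis 0.96 285.9 225.3 [ 0.5635 -0.0268  0.1785]
shaft_end 0.78 287.7 302.9 [ 0.5687 -0.0457  0.2303]
knob 0.71 282.6 271.3 [0.5489 0.0343 0.3543]
shoe 0.83 283.6 236.0 [ 0.5607 -0.0192  0.2154]
```

```bash
ls pics/w5.png
```

```text
pics/w5.png
```

View pics/w5.png

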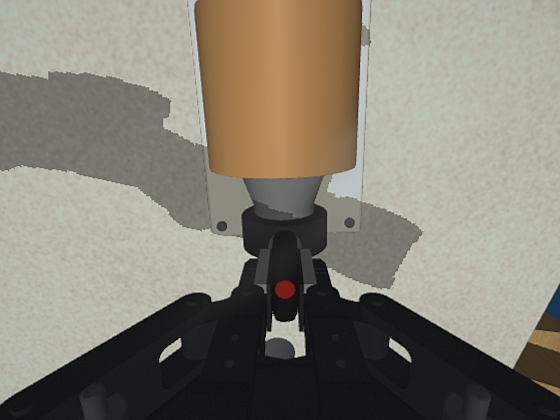

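play_rows:
  plan:
    - [-1,0,0,0,-0.08]
    - [-1,0,0,0,-0.16]
    - [-1,0,0,0,-0.24]
    - [-1,0,0,-0.001,-0.32]
    - [-1,0,0,-0.001,-0.4]
    - [-1,0,0,-0.001,-0.48]
    - [-1,0,0,-0.001,-0.55]
    - [-1,0,0,-0.001,-0.55]

```text
clock: 9.55
tcp_pos: [0.5664, -0.037, 0.219]
orientation: [0.254, 1.552, -0.253]
contact_force: [1.0, 0.2, 8.2]
grip_width: 0.0115
```

```bash
python3 look.py w6
```

```text
9.55 [ 0.5664 -0.037   0.219 ] [1.02 0.19 8.18] [-0.067 -0.054 -0.021] [-0.573  0.374  0.676  1.876 -0.279  0.983 -0.098]
jaw az -0.32358231615294375
shaft_axis 0.75 285.3 228.0 [ 0.5694 -0.0289  0.1781]
shaft_end 0.8 328.2 290.5 [ 0.5854 -0.0289  0.2566]
knob 0.91 283.5 275.6 [ 0.5673 -0.0318  0.2301]
shoe 0.85 284.8 236.4 [ 0.5721 -0.019   0.2171]
```

```bash
ls pics/w6.png
```

```text
pics/w6.png
```

View pics/w6.png

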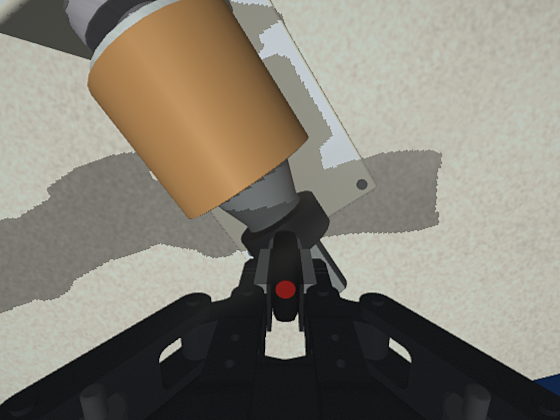

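play_rows:
  plan:
    - [-0.5,0,0,0,0]
    - [-0.5,0.004,0.001,0,0]
    - [-0.5,0.008,0.002,-0.001,0]
    - [-0.5,0.012,0.003,-0.002,0]
    - [-0.5,0.016,0.004,-0.003,0]
    - [-0.5,0.02,0.005,-0.004,0]
    - [-0.7,0.02,0.005,-0.004,0]
    - [-1,0.02,0.005,-0.004,0]
    - [-1,0.02,0.005,-0.004,0]
    - [-1,0.02,0.005,-0.004,0]

```text
clock: 10.8
tcp_pos: [0.5845, -0.0307, 0.2133]
orientation: [0.253, 1.557, -0.251]
contact_force: [-2.8, 4.5, 4.3]
grip_width: 0.0153
```

```bash
python3 look.py w7
```

```text
10.8 [ 0.5845 -0.0307  0.2133] [-2.81  4.49  4.29] [ 1.046  0.738 -0.021] [-0.558  0.415  0.662  1.836 -0.302  0.993 -0.09 ]
jaw az -0.3212052722840278
shaft_axis 0.73 264.7 245.5 [ 0.5729 -0.0261  0.1802]
shaft_end 0.62 306.8 307.4 [ 0.5928 -0.033   0.2419]
knob 0.97 283.6 277.5 [ 0.5854 -0.0255  0.2263]
shoe 0.57 265.9 253.9 [ 0.579  -0.0173  0.2136]
```

```bash
ls pics/w7.png
```

```text
pics/w7.png
```

View pics/w7.png

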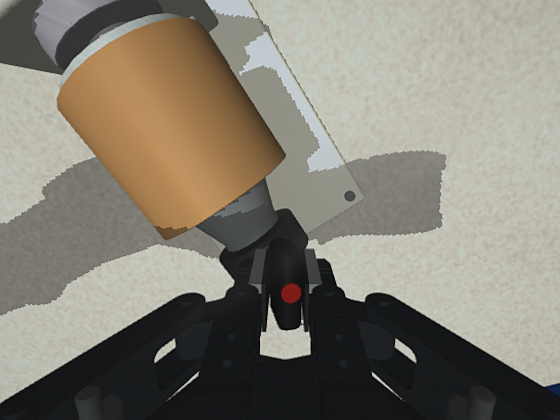

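play_rows:
  plan:
    - [-1,0,0,0,-0.08]
    - [-1,0,0,0,-0.16]
    - [-1,0,0,0,-0.24]
    - [-1,0,0,0,-0.32]
    - [-1,0,0,0,-0.4]
    - [-1,0,0,0,-0.4]

```text
clock: 11.65
tcp_pos: [0.5843, -0.0317, 0.2133]
orientation: [0.565, 1.497, -0.565]
contact_force: [-3.5, 2.3, 3.0]
grip_width: 0.0135
```

play_rows:
  plan:
    - [-1,0,0,0,-0.08]
    - [-1,0,0,0,-0.16]
    - [-1,0,0,0,-0.24]
    - [-1,0,0,0,-0.32]
    - [-1,0,0,0,-0.4]
    - [-1,0,0,0,-0.4]

```text
clock: 12.25
tcp_pos: [0.5842, -0.0328, 0.2129]
orientation: [0.871, 1.388, -0.873]
contact_force: [-0.5, -0.9, -1.8]
grip_width: 0.0122
```

```bash
python3 look.py w8
```

```text
12.25 [ 0.5842 -0.0328  0.2129] [-0.5  -0.92 -1.81] [-0.026  0.451  0.016] [-0.692  0.474  0.867  1.845 -0.419  1.018 -0.775]
jaw az -1.1215121326980548
shaft_axis 0.79 281.8 253.2 [ 0.5974 -0.0244  0.2231]
shaft_end 0.68 363.3 268.2 [ 0.5853 -0.0908  0.1616]
knob 0.7 283.7 280.3 [ 0.5873 -0.0303  0.2263]
shoe 0.58 279.2 261.5 [ 0.5933 -0.0254  0.2226]
```

```bash
ls pics/w8.png
```

```text
pics/w8.png
```

View pics/w8.png

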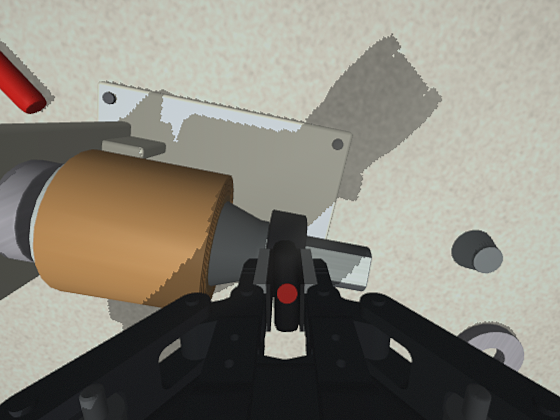

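play_rows:
  plan:
    - [-1,0,0,0,-0.08]
    - [-1,0,0,0,-0.16]
    - [-1,0,0,0,-0.24]
    - [-1,0,0,0,-0.3]
    - [-1,0,0,0,-0.3]

```text
clock: 13.0
tcp_pos: [0.5843, -0.0346, 0.213]
orientation: [1.097, 1.272, -1.102]
contact_force: [0.2, -6.2, -5.4]
grip_width: 0.0117
```

```bash
cat > st.py <<'E'
from h import *
from fit import n,d,AX
o=r.get_obs();T=Ro.from_rotvec(o['orientation']).as_matrix();az=np.arctan2(T[1,2],T[0,2])
F=np.array(o['contact_force']);M=np.array(o['moment'])
s=np.array(o['tcp_pos'])-AX
print('t',round(float(o['clock']),2),'phi',round(.2553-az,3),'tcp stand mm',np.round([s@n*1e3,s@d*1e3,s[2]*1e3],2),'F',np.round([F@n,F@d,F[2]],2),'M',np.round([M@n,M@d,M[2]],3),'w',round(float(o['grip_width'])*1e3,1))
E
python3 st.py
```

```text
t 13.0 phi 1.679 tcp stand mm [19.24 -3.11 62.95] F [-1.42 -6.08 -5.41] M [-1.63   0.498  0.164] w 11.7
```

play_rows:
  plan:
    - [-1,0,-0.0015,-0.001,0]
    - [-1,0.001,-0.003,-0.002,0]
    - [-1,0.001,-0.003,-0.002,0]

```text
clock: 13.3
tcp_pos: [0.5862, -0.0348, 0.2122]
orientation: [1.099, 1.276, -1.097]
contact_force: [-2.3, -0.7, 5.7]
grip_width: 0.0119
```

```bash
python3 st.py
```

```text
t 13.3 phi 1.676 tcp stand mm [21.01 -3.87 62.2 ] F [-2.42 -0.1   5.71] M [-0.162  0.854  0.103] w 11.9
```

play_rows:
  plan:
    - [-1,-0.001,0,0.001,0]
    - [-1,-0.002,-0.0005,0.001,0]
    - [-1,-0.003,-0.001,0.001,0]
    - [-1,-0.003,-0.001,0.001,0]

```text
clock: 13.7
tcp_pos: [0.5838, -0.0353, 0.2129]
orientation: [1.1, 1.274, -1.096]
contact_force: [4.2, 2.0, 0.1]
grip_width: 0.0118
```

```bash
python3 st.py; python3 look.py w9
```

```text
t 13.7 phi 1.676 tcp stand mm [18.56 -3.71 62.89] F [4.52 0.88 0.08] M [-0.259 -1.132  0.218] w 11.8
13.7 [ 0.5838 -0.0353  0.2129] [4.15 1.99 0.08] [ 0.035 -1.161  0.218] [-0.735  0.502  0.945  1.85  -0.473  1.03  -1.018]
jaw az -1.4210555935311608
shaft_axis 0.65 288.9 251.5 [ 0.5995 -0.0342  0.2216]
shaft_end 0.67 371.5 245.5 [ 0.5847 -0.0926  0.1608]
knob 0.57 283.8 280.6 [ 0.5865 -0.0339  0.2248]
shoe 0.69 285.5 200.4 [ 0.568  -0.0376  0.0139]
```

```bash
ls pics/w9.png
```

```text
pics/w9.png
```

View pics/w9.png

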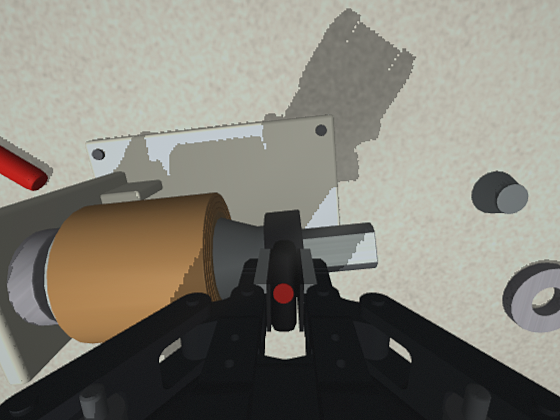

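play_rows:
  plan:
    - [-1,-0.001,-0.0003,0,0]
    - [-1,-0.002,-0.0005,0,0]
    - [-1,-0.002,-0.0005,0,0]

```text
clock: 14.25
tcp_pos: [0.582, -0.0358, 0.2132]
orientation: [1.1, 1.274, -1.096]
contact_force: [6.1, 1.6, 2.4]
grip_width: 0.0118
```

```bash
python3 st.py
```

```text
t 14.25 phi 1.677 tcp stand mm [16.7  -3.74 63.2 ] F [6.27 0.04 2.37] M [-0.06  -1.447  0.158] w 11.8
```

play_rows:
  plan:
    - [-1,0.001,0.0003,0,0]
    - [-1,0.002,0.0005,0,0]
    - [-1,0.002,0.0005,0,0]

```text
clock: 14.55
tcp_pos: [0.5826, -0.0358, 0.213]
orientation: [1.099, 1.277, -1.098]
contact_force: [1.4, 1.6, 7.6]
grip_width: 0.0119
```

```bash
python3 st.py
```

```text
t 14.55 phi 1.677 tcp stand mm [17.3  -3.85 63.02] F [1.72 1.22 7.6 ] M [ 0.22  -0.301  0.123] w 11.9
```

play_rows:
  plan:
    - [-1,0.001,0.0003,0,0]
    - [-1,0.002,0.0005,0,0]
    - [-1,0.002,0.0005,0,0]

```text
clock: 14.85
tcp_pos: [0.5834, -0.0356, 0.2128]
orientation: [1.098, 1.279, -1.1]
contact_force: [-2.4, 1.5, 9.1]
grip_width: 0.0112
```

```bash
python3 st.py
```

```text
t 14.85 phi 1.677 tcp stand mm [18.15 -3.9  62.77] F [-1.94  2.06  9.13] M [0.301 0.543 0.14 ] w 11.2
```

play_rows:
  plan:
    - [-1,0.001,0.0003,0,0]
    - [-1,0.002,0.0005,0,0]
    - [-1,0.002,0.0005,0,0]

```text
clock: 15.15
tcp_pos: [0.5847, -0.0353, 0.2124]
orientation: [1.098, 1.279, -1.102]
contact_force: [-3.4, 0.4, 7.7]
grip_width: 0.0116
```

```bash
python3 st.py
```

```text
t 15.15 phi 1.678 tcp stand mm [19.45 -3.96 62.38] F [-3.22  1.29  7.73] M [0.236 0.811 0.125] w 11.6
```

play_rows:
  plan:
    - [-1,0.001,0.0003,0,0]
    - [-1,0.002,0.0005,0,0]
    - [-1,0.002,0.0005,0,0]

```text
clock: 15.45
tcp_pos: [0.5862, -0.0349, 0.2119]
orientation: [1.097, 1.28, -1.103]
contact_force: [-3.1, 0.8, 6.6]
grip_width: 0.0112
```

```bash
python3 st.py
```

```text
t 15.45 phi 1.678 tcp stand mm [20.94 -3.96 61.95] F [-2.78  1.55  6.57] M [0.14  0.896 0.162] w 11.2
```

play_rows:
  plan:
    - [-1,0.001,0.0003,-0.0003,0]
    - [-1,0.002,0.0005,-0.0006,0]
    - [-1,0.002,0.0005,-0.0006,0]

```text
clock: 15.75
tcp_pos: [0.5882, -0.0345, 0.2113]
orientation: [1.097, 1.28, -1.103]
contact_force: [-3.0, 0.7, 5.6]
grip_width: 0.0118
```

```bash
python3 st.py
```

```text
t 15.75 phi 1.678 tcp stand mm [23.07 -4.   61.29] F [-2.77  1.46  5.57] M [0.091 0.871 0.197] w 11.8
```

play_rows:
  plan:
    - [-1,0.001,0.0003,-0.0003,0]
    - [-1,0.002,0.0005,-0.0006,0]
    - [-1,0.002,0.0005,-0.0006,0]

```text
clock: 16.05
tcp_pos: [0.5901, -0.0341, 0.2106]
orientation: [1.097, 1.28, -1.103]
contact_force: [-3.9, 0.7, 4.8]
grip_width: 0.0118
```

```bash
python3 st.py
```

```text
t 16.05 phi 1.678 tcp stand mm [24.98 -4.11 60.64] F [-3.66  1.63  4.82] M [0.001 0.939 0.132] w 11.8
```

play_rows:
  plan:
    - [-1,0.001,0.0003,-0.0003,0]
    - [-1,0.002,0.0005,-0.0006,0]
    - [-1,0.002,0.0005,-0.0006,0]

```text
clock: 16.35
tcp_pos: [0.5923, -0.0336, 0.2098]
orientation: [1.097, 1.28, -1.103]
contact_force: [-4.9, -0.4, 2.5]
grip_width: 0.0116
```

```bash
python3 st.py
```

```text
t 16.35 phi 1.678 tcp stand mm [27.19 -4.15 59.83] F [-4.85  0.81  2.49] M [-0.063  1.221  0.147] w 11.6
```

play_rows:
  plan:
    - [-1,-0.002,-0.0005,0.0005,0]
    - [-1,-0.004,-0.001,0.001,0]
    - [-1,-0.006,-0.0015,0.001,0]
    - [-1,-0.006,-0.0015,0.001,0]

```text
clock: 16.75
tcp_pos: [0.5887, -0.0341, 0.2113]
orientation: [1.099, 1.275, -1.098]
contact_force: [1.9, 0.7, -6.8]
grip_width: 0.0117
```

```bash
python3 st.py; python3 look.py w10
```

```text
t 16.75 phi 1.677 tcp stand mm [23.62 -3.83 61.31] F [ 2.06  0.23 -6.82] M [-0.448 -0.764  0.164] w 11.7
16.75 [ 0.5887 -0.0341  0.2113] [ 1.94  0.74 -6.82] [-0.241 -0.853  0.164] [-0.728  0.513  0.939  1.839 -0.479  1.035 -1.018]
jaw az -1.421816680527804
shaft_axis 0.77 288.7 258.0 [ 0.6012 -0.0335  0.2204]
shaft_end 0.55 370.8 252.9 [ 0.5859 -0.0907  0.1627]
knob 0.63 283.3 280.6 [ 0.5919 -0.0326  0.224 ]
shoe 0.58 285.1 264.0 [ 0.5987 -0.0325  0.2216]
```

```bash
ls pics/w10.png
```

```text
pics/w10.png
```

View pics/w10.png

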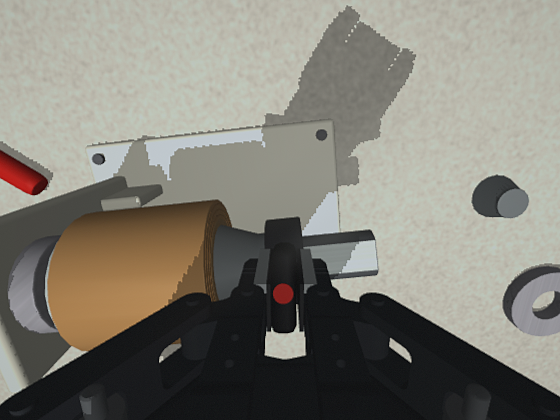

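```bash
cat > lean.py <<'E'
from fit import *
def lean(name,v0=240,v1=335):
    o,p=pickle.load(open(name+'.pkl','rb'));A=stand(cloud(p,o))
    B=np.array([np.median(A[v,278:290],axis=0) for v in range(v0,v1)])
    return B
if __name__=='__main__':
    for nm in sys.argv[1:]:
        B=lean(nm);print(nm);print((B[::5]*1e3).round(1).tolist())
E
python3 lean.py w9 w10
```

```text
w9
[[32.0, -4.2, 53.1], [34.4, -4.6, 65.6], [34.5, -5.0, 71.4], [32.6, -4.4, 72.7], [30.8, -4.2, 73.6], [28.5, -4.0, 74.0], [26.4, -3.7, 74.5], [23.9, -3.5, 74.7], [21.8, -3.2, 75.1], [20.2, -3.1, 76.8], [17.8, -2.8, 77.0], [15.9, -2.6, 77.9], [13.4, -2.4, 78.3], [10.6, -2.1, 77.7], [8.1, -1.8, 78.1], [6.2, -1.6, 78.8], [3.8, -1.4, 79.0], [1.6, -1.1, 79.7], [-1.5, -1.2, 79.4]]
w10
[[23.4, -2.7, 18.8], [38.1, -4.5, 60.2], [39.4, -4.7, 68.8], [37.5, -4.5, 70.3], [35.6, -4.3, 71.5], [33.5, -4.1, 72.2], [31.2, -3.9, 72.8], [28.9, -3.6, 72.9], [27.0, -3.4, 73.7], [25.3, -3.2, 75.3], [23.2, -3.0, 75.8], [20.9, -2.8, 76.3], [18.9, -2.6, 77.1], [16.0, -2.2, 76.7], [14.1, -2.0, 77.5], [12.1, -1.8, 78.3], [9.8, -1.6, 79.0], [7.4, -1.2, 79.1], [5.0, -1.0, 79.5]]
```

play_rows:
  plan:
    - [-1,0,0,-0.001,-0.07]
    - [-1,0,0,-0.0015,-0.14]
    - [-1,0,0,-0.0015,-0.2]
    - [-1,0,0,-0.0015,-0.2]

```text
clock: 17.4
tcp_pos: [0.589, -0.0362, 0.211]
orientation: [1.246, 1.181, -1.248]
contact_force: [0.5, -3.2, 1.2]
grip_width: 0.0114
```

```bash
python3 st.py;python3 look.py w11;  python3 lean.py w11
```

```text
t 17.4 phi 1.878 tcp stand mm [23.33 -5.91 60.96] F [-0.31 -3.21  1.23] M [-1.544  0.275  0.3  ] w 11.4
17.4 [ 0.589  -0.0362  0.211 ] [ 0.51 -3.19  1.23] [-1.564 -0.123  0.3  ] [-0.756  0.539  0.993  1.84  -0.517  1.047 -1.181]
jaw az -1.6229925902487972
shaft_axis 0.63 293.7 259.3 [ 0.5984 -0.0403  0.2155]
shaft_end 0.68 371.6 234.6 [ 0.5873 -0.0916  0.1621]
knob 0.74 279.9 284.0 [ 0.5908 -0.0335  0.2244]
shoe 0.67 288.4 263.2 [ 0.5991 -0.038   0.2207]
w11
[[23.4, -5.0, 18.8], [36.0, -9.1, 56.5], [38.4, -9.8, 67.7], [36.8, -9.3, 70.0], [35.3, -8.8, 71.2], [32.9, -8.0, 71.6], [30.6, -7.4, 71.9], [28.7, -6.7, 72.8], [26.7, -6.1, 73.5], [24.3, -5.2, 73.8], [23.2, -5.0, 75.7], [21.1, -4.2, 76.2], [18.7, -3.4, 76.7], [16.4, -2.8, 76.6], [14.0, -2.1, 76.6], [12.1, -1.4, 77.5], [9.8, -0.8, 77.9], [7.6, -0.1, 78.3], [6.0, 0.5, 79.0]]
```

play_rows:
  plan:
    - [-1,0.001,0.0003,0,0]
    - [-1,0.002,0.0005,-0.0003,0]
    - [-1,0.002,0.0005,-0.0003,0]

```text
clock: 17.95
tcp_pos: [0.59, -0.0358, 0.2105]
orientation: [1.246, 1.184, -1.248]
contact_force: [-2.9, -5.2, 7.3]
grip_width: 0.0113
```

```bash
python3 st.py
```

```text
t 17.95 phi 1.878 tcp stand mm [24.44 -5.79 60.53] F [-4.15 -4.28  7.28] M [-1.859  1.318  0.233] w 11.3
```

play_rows:
  plan:
    - [-1,0.001,0.0003,0,0]
    - [-1,0.002,0.0005,-0.0003,0]
    - [-1,0.002,0.0005,-0.0003,0]

```text
clock: 18.25
tcp_pos: [0.591, -0.0357, 0.2102]
orientation: [1.245, 1.185, -1.25]
contact_force: [-6.3, -5.5, 10.4]
grip_width: 0.0118
```

```bash
python3 st.py
```

```text
t 18.25 phi 1.878 tcp stand mm [25.42 -5.91 60.17] F [-7.47 -3.71 10.38] M [-1.751  2.191  0.209] w 11.8
```

play_rows:
  plan:
    - [-1,0.001,0.0003,0,0]
    - [-1,0.002,0.0005,-0.0003,0]
    - [-1,0.002,0.0005,-0.0003,0]

```text
clock: 18.55
tcp_pos: [0.5927, -0.035, 0.2095]
orientation: [1.245, 1.186, -1.251]
contact_force: [-5.9, -6.7, 6.6]
grip_width: 0.012
```

```bash
python3 st.py;python3 look.py w12;  python3 lean.py w12
```

```text
t 18.55 phi 1.878 tcp stand mm [27.3  -5.63 59.52] F [-7.46 -5.03  6.6 ] M [-1.641  2.109  0.334] w 12.0
18.55 [ 0.5927 -0.035   0.2095] [-5.95 -6.75  6.6 ] [-2.12   1.626  0.334] [-0.747  0.549  0.986  1.829 -0.522  1.054 -1.181]
jaw az -1.622772632267685
shaft_end 0.83 376.9 240.8 [ 0.5868 -0.0934  0.1611]
knob 0.82 279.3 282.3 [ 0.5947 -0.0322  0.2212]
shoe 0.93 292.2 268.1 [ 0.6    -0.0384  0.2185]
w12
[[26.5, -4.3, 15.2], [38.5, -8.3, 52.1], [41.9, -9.4, 65.8], [40.6, -9.0, 68.2], [38.9, -8.6, 68.9], [36.7, -7.8, 69.6], [34.6, -7.1, 70.2], [32.5, -6.4, 71.1], [30.6, -5.9, 72.0], [29.2, -5.3, 73.2], [27.1, -4.8, 73.9], [25.1, -4.1, 75.1], [23.1, -3.4, 75.5], [20.8, -2.8, 75.3], [18.6, -2.1, 75.8], [16.4, -1.4, 76.9], [14.6, -0.7, 77.6], [12.6, -0.1, 78.1], [9.9, 0.8, 78.0]]
```

```bash
cat > lean2.py <<'E'
from fit import *
def run(nm):
    o,p=pickle.load(open(nm+'.pkl','rb'));A=stand(cloud(p,o))
    T=Ro.from_rotvec(o['orientation']).as_matrix();phi=.2553-np.arctan2(T[1,2],T[0,2])
    k=A[240:335,277:291].reshape(-1,3);k=k[k[:,2]>.045]
    def kres(q):
        t,yc,dr=q;rk=.068-.00159*phi+dr
        er=np.array([-np.sin(t),0,np.cos(t)]);ex=np.array([np.cos(t),0,np.sin(t)]);ey=np.array([0,1,0.])
        bar=np.cos(phi)*ey+np.sin(phi)*ex; acr=np.cos(phi)*ex-np.sin(phi)*ey
        P=k-np.array([0,yc,0]);e=np.abs(np.c_[P@acr,P@bar,P@er-rk])-np.array([.006,.02,.013])
        return np.r_[np.where(e.max(1)>0,np.linalg.norm(np.maximum(e,0),axis=1),e.max(1)),0]
    s=least_squares(kres,[-.28,-.003,0],loss='soft_l1',f_scale=.001,x_scale=[.1,.002,.002])
    print(nm,round(float(o['clock']),2),'phi',round(phi,3),'lean',s.x.round(4),'cost',s.cost)
for a in sys.argv[1:]: run(a)
E
python3 lean2.py w9 w10 w11 w12
```

```text
w9 13.7 phi 1.676 lean [-2.039e-01 -6.000e-03  1.000e-04] cost 0.0009597531731592639
w10 16.75 phi 1.677 lean [-2.698e-01 -6.000e-03  2.000e-04] cost 0.0008252110367427749
w11 17.4 phi 1.878 lean [-2.814e-01 -5.000e-04  2.000e-04] cost 0.0009415523516217839
w12 18.55 phi 1.878 lean [-0.3096 -0.0069 -0.    ] cost 0.0011770339798835767
```

play_rows:
  plan:
    - [-1,-0.0005,-0.001,0.0005,0]
    - [-1,-0.001,-0.0018,0.001,0]
    - [-1,-0.002,-0.002,0.001,0]
    - [-1,-0.002,-0.002,0.001,0]

```text
clock: 19.2
tcp_pos: [0.592, -0.0352, 0.2099]
orientation: [1.246, 1.185, -1.248]
contact_force: [-3.7, -4.8, 1.4]
grip_width: 0.0113
```

```bash
python3 st.py
```

```text
t 19.2 phi 1.877 tcp stand mm [26.47 -5.7  59.93] F [-4.85 -3.73  1.39] M [-1.495  1.203  0.287] w 11.3
```

play_rows:
  plan:
    - [-0.7,0,0,0.001,0]
    - [-0.5,0,0,0.001,0]
    - [-0.5,0,0,0.001,0]

```text
clock: 19.5
tcp_pos: [0.5934, -0.0335, 0.2113]
orientation: [1.248, 1.185, -1.245]
contact_force: [-1.3, 0.2, -0.5]
grip_width: 0.0213
```

```bash
python3 st.py; python3 look.py w13;python3 lean2.py w13
```

```text
t 19.5 phi 1.877 tcp stand mm [28.28 -4.36 61.29] F [-1.24  0.53 -0.47] M [-0.072  0.011 -0.   ] w 21.3
19.5 [ 0.5934 -0.0335  0.2113] [-1.34  0.2  -0.47] [-0.073 -0.008 -0.   ] [-0.75   0.544  0.987  1.829 -0.523  1.053 -1.181]
jaw az -1.6212878763022687
shaft_axis 0.81 294.5 264.1 [ 0.6022 -0.0379  0.2197]
shaft_end 0.75 378.3 243.5 [ 0.5854 -0.0933  0.1623]
knob 0.73 285.4 286.8 [ 0.5935 -0.0334  0.2238]
shoe 0.85 292.9 268.1 [ 0.6008 -0.0369  0.2208]
w13 19.5 phi 1.877 lean [-3.063e-01 -5.400e-03  2.000e-04] cost 0.0010983398332804293
```

```bash
ls pics/w13.png
```

```text
pics/w13.png
```

View pics/w13.png

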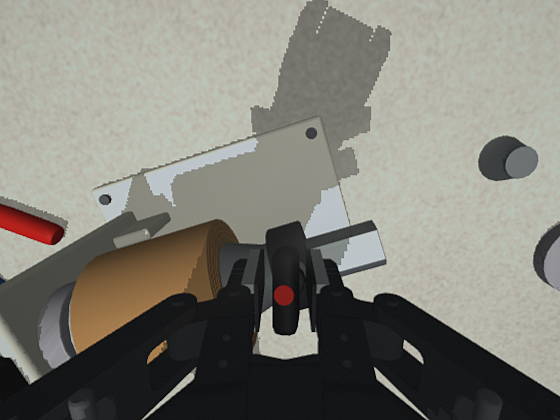

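Run:
```python
from fit import *
for nm in ['w1','w2','w9','w11','w13']:
    o,p=pickle.load(open(nm+'.pkl','rb'));A=stand(cloud(p,o)).reshape(-1,3)
    S=A[(A[:,1]>-.058)&(A[:,1]<-.022)&(abs(A[:,0])<.0165)&(A[:,2]>.003)&(A[:,2]<.02)]
    def dres(q):
        x=S[:,0]-q[0];z=S[:,2]-q[1];t=q[2];return np.maximum(-x*np.sin(t)+z*np.cos(t)-.0125,np.hypot(x,z)-.016)
    s=least_squares(dres,[0,0,-.3],loss='soft_l1',f_scale=.001,x_scale=[.001,.001,.1]);
    f=abs(-(S[:,0]-s.x[0])*np.sin(s.x[2])+(S[:,2]-s.x[1])*np.cos(s.x[2])-.0125)<.002
    u=(S[:,0]-s.x[0])*np.cos(s.x[2])+(S[:,2]-s.x[1])*np.sin(s.x[2]);g=f&(abs(u)<.008)
    c=np.polyfit(S[g,0],S[g,2],1);print(nm,s.x.round(4),np.std(s.fun).round(5),len(S),'slope lean',np.arctan(c[0]).round(3),g.sum())
```

```text
w1 [ 2.000e-04 -1.000e-04 -3.005e-01] 0.00057 1193 slope lean -0.295 609
w2 [ 5.000e-04 -1.000e-04 -3.053e-01] 0.00049 2041 slope lean -0.298 1006
w9 [ 6.000e-04  1.000e-04 -2.939e-01] 0.00059 2161 slope lean -0.292 1263
w11 [ 6.000e-04  1.000e-04 -2.939e-01] 0.00061 2294 slope lean -0.289 1329
w13 [ 6.000e-04  1.000e-04 -2.993e-01] 0.00059 2053 slope lean -0.293 1176
```

play_rows:
  plan:
    - [-0.5,-0.0033,0,0,0]
    - [-0.6,-0.0066,0.0003,0,0]
    - [-0.8,-0.0066,0.0003,0,0]
    - [-1,-0.0066,0.0003,0,0]
    - [-1,-0.0066,0.0003,0,0]
    - [-1,-0.0066,0.0003,0,0]

```text
clock: 20.35
tcp_pos: [0.5856, -0.0345, 0.2111]
orientation: [1.246, 1.185, -1.247]
contact_force: [-3.6, 2.2, 3.1]
grip_width: 0.0128
```

```bash
python3 st.py
```

```text
t 20.35 phi 1.877 tcp stand mm [20.48 -3.4  61.09] F [-2.96  3.    3.07] M [0.162 0.823 0.066] w 12.8
```

play_rows:
  plan:
    - [-1,0,0,0,-0.06]
    - [-1,0,0,0,-0.12]
    - [-1,0,0,0,-0.18]
    - [-1,0,0,0,-0.18]
    - [-1,0,0,0,-0.18]

```text
clock: 20.85
tcp_pos: [0.5856, -0.0354, 0.2109]
orientation: [1.375, 1.091, -1.378]
contact_force: [-3.0, -2.1, 0.8]
grip_width: 0.0128
```

```bash
python3 st.py; python3 look.py w14;python3 lean2.py w14
```

```text
t 20.85 phi 2.056 tcp stand mm [20.3  -4.24 60.94] F [-3.45 -1.25  0.79] M [-0.94   1.023  0.352] w 12.8
20.85 [ 0.5856 -0.0354  0.2109] [-3.02 -2.08  0.79] [-1.167  0.753  0.352] [-0.785  0.558  1.041  1.848 -0.549  1.06  -1.327]
jaw az -1.800508642141016
shaft_axis 0.69 298.4 251.0 [ 0.5955 -0.044   0.2097]
shaft_end 0.85 374.4 216.5 [ 0.5855 -0.0933  0.1613]
knob 0.9 280.6 272.1 [ 0.593  -0.0347  0.2232]
shoe 0.64 294.4 257.0 [ 0.592  -0.0413  0.2081]
w14 20.85 phi 2.056 lean [-3.065e-01 -4.000e-04  2.000e-04] cost 0.0010564559179648608
```

play_rows:
  plan:
    - [-1,-0.001,-0.0003,0,0]
    - [-1,-0.002,-0.0005,0,0]
    - [-1,-0.002,-0.0005,0,0]

```text
clock: 21.4
tcp_pos: [0.5846, -0.0353, 0.2113]
orientation: [1.378, 1.089, -1.376]
contact_force: [1.3, -3.8, -2.4]
grip_width: 0.0127
```

```bash
python3 st.py; python3 look.py w15;python3 lean2.py w15
```

```text
t 21.4 phi 2.057 tcp stand mm [19.37 -3.94 61.26] F [ 0.33 -4.02 -2.44] M [-1.622  0.019  0.467] w 12.7
21.4 [ 0.5846 -0.0353  0.2113] [ 1.33 -3.81 -2.44] [-1.574 -0.391  0.467] [-0.788  0.554  1.043  1.852 -0.549  1.056 -1.328]
jaw az -1.8018473766131522
shaft_axis 0.59 299.3 251.4 [ 0.5938 -0.0443  0.2098]
shaft_end 0.97 376.4 215.8 [ 0.5854 -0.0943  0.1629]
knob 0.87 280.7 270.4 [ 0.5926 -0.0348  0.2229]
shoe 0.89 292.6 256.2 [ 0.5955 -0.041   0.2173]
w15 21.4 phi 2.057 lean [-2.945e-01 -2.000e-04  2.000e-04] cost 0.0010587783304389284
```

play_rows:
  plan:
    - [-1,-0.001,-0.0003,0,0]
    - [-1,-0.001,-0.0003,0,0]

```text
clock: 21.85
tcp_pos: [0.5838, -0.0355, 0.2115]
orientation: [1.378, 1.089, -1.376]
contact_force: [4.0, -3.7, -2.6]
grip_width: 0.0123
```

```bash
python3 st.py; python3 look.py w16;python3 lean2.py w16
```

```text
t 21.85 phi 2.057 tcp stand mm [18.53 -3.85 61.47] F [ 2.97 -4.64 -2.61] M [-1.888 -0.648  0.407] w 12.3
21.85 [ 0.5838 -0.0355  0.2115] [ 4.05 -3.74 -2.61] [-1.663 -1.104  0.407] [-0.789  0.553  1.044  1.854 -0.549  1.056 -1.328]
jaw az -1.8019241032935878
shaft_axis 0.93 296.7 247.9 [ 0.5828 -0.0417  0.1813]
shaft_end 0.65 375.0 214.3 [ 0.585  -0.0936  0.1615]
knob 0.88 281.9 273.5 [ 0.5908 -0.0351  0.2242]
shoe 0.83 295.3 255.4 [ 0.5893 -0.0418  0.2058]
w16 21.85 phi 2.057 lean [-2.823e-01 -1.000e-04  2.000e-04] cost 0.0009149474171455152
```

play_rows:
  plan:
    - [-1,-0.001,-0.0003,0,0]
    - [-1,-0.001,-0.0003,0,0]

```text
clock: 22.3
tcp_pos: [0.5826, -0.0354, 0.2117]
orientation: [1.379, 1.09, -1.376]
contact_force: [3.5, -2.3, 0.6]
grip_width: 0.0129
```

```bash
python3 st.py; python3 look.py w17;python3 lean2.py w17
```

```text
t 22.3 phi 2.058 tcp stand mm [17.4  -3.53 61.73] F [ 2.82 -3.13  0.63] M [-1.304 -0.438  0.234] w 12.9
22.3 [ 0.5826 -0.0354  0.2117] [ 3.52 -2.32  0.63] [-1.151 -0.753  0.234] [-0.79   0.551  1.045  1.856 -0.548  1.056 -1.328]
jaw az -1.8022073165600103
shaft_axis 0.81 297.1 248.8 [ 0.5806 -0.042   0.1811]
shaft_end 0.85 375.1 210.8 [ 0.5862 -0.0945  0.1617]
knob 0.64 281.4 272.1 [ 0.5903 -0.0353  0.2247]
shoe 0.78 292.7 255.4 [ 0.5947 -0.0414  0.2194]
w17 22.3 phi 2.058 lean [-2.657e-01  1.000e-04  2.000e-04] cost 0.000632591267348312
```

play_rows:
  plan:
    - [-1,0.001,0.0003,0,0]
    - [-1,0.002,0.0005,0,0]
    - [-1,0.003,0.0008,0,0]
    - [-1,0.003,0.0008,0,0]

```text
clock: 22.95
tcp_pos: [0.5838, -0.0353, 0.2113]
orientation: [1.377, 1.093, -1.38]
contact_force: [-2.6, -1.6, 9.5]
grip_width: 0.0122
```

```bash
python3 st.py; python3 look.py w18;python3 lean2.py w18
```

```text
t 22.95 phi 2.058 tcp stand mm [18.56 -3.7  61.32] F [-2.89 -0.9   9.49] M [-0.95   0.773  0.182] w 12.2
22.95 [ 0.5838 -0.0353  0.2113] [-2.57 -1.6   9.49] [-1.114  0.508  0.182] [-0.786  0.556  1.043  1.85  -0.549  1.062 -1.328]
jaw az -1.802776889405582
shaft_axis 0.83 297.8 249.3 [ 0.5811 -0.0418  0.1809]
shaft_end 0.79 376.0 212.4 [ 0.5858 -0.0942  0.1611]
knob 0.6 283.1 274.4 [ 0.5906 -0.0359  0.2249]
shoe 0.91 291.3 255.8 [ 0.5964 -0.0409  0.2199]
w18 22.95 phi 2.058 lean [-2.807e-01  0.000e+00  2.000e-04] cost 0.001059557558504644
```

play_rows:
  plan:
    - [-1,0.001,0.0003,0,0]
    - [-1,0.001,0.0003,0,0]

```text
clock: 23.4
tcp_pos: [0.5843, -0.0352, 0.2112]
orientation: [1.376, 1.093, -1.381]
contact_force: [-3.3, -2.1, 9.8]
grip_width: 0.0129
```

```bash
python3 st.py; python3 look.py w19;python3 lean2.py w19
```

```text
t 23.4 phi 2.058 tcp stand mm [19.03 -3.74 61.22] F [-3.74 -1.16  9.8 ] M [-0.947  1.167  0.143] w 12.9
23.4 [ 0.5843 -0.0352  0.2112] [-3.33 -2.07  9.8 ] [-1.21   0.89   0.143] [-0.785  0.557  1.042  1.848 -0.549  1.063 -1.329]
jaw az -1.803051464697269
shaft_axis 0.77 298.5 248.8 [ 0.5824 -0.0425  0.1817]
shaft_end 0.87 375.4 212.8 [ 0.5863 -0.0941  0.1614]
knob 0.62 282.9 272.4 [ 0.5918 -0.0355  0.2241]
shoe 0.67 293.1 253.7 [ 0.5958 -0.0416  0.2156]
w19 23.4 phi 2.058 lean [-2.864e-01  0.000e+00  2.000e-04] cost 0.0007919372330478309
```

play_rows:
  plan:
    - [-1,0.001,0.0003,0,0]
    - [-1,0.0015,0.0004,0,0]
    - [-1,0.0015,0.0004,0,0]
    - [-0.7,0.0015,0.0004,0,0]
    - [-0.5,0.0015,0.0004,0,0]

```text
clock: 24.15
tcp_pos: [0.5857, -0.0334, 0.2104]
orientation: [1.378, 1.095, -1.38]
contact_force: [-0.3, 0.8, -0.3]
grip_width: 0.0213
```

```bash
python3 st.py; python3 look.py w20;python3 lean2.py w20
```

```text
t 24.15 phi 2.058 tcp stand mm [20.89 -2.32 60.37] F [-0.13  0.81 -0.26] M [-0.046 -0.036 -0.062] w 21.3
24.15 [ 0.5857 -0.0334  0.2104] [-0.33  0.75 -0.26] [-0.035 -0.046 -0.062] [-0.784  0.56   1.039  1.846 -0.553  1.064 -1.329]
jaw az -1.8031346521760352
shaft_axis 0.58 303.5 251.6 [ 0.5818 -0.043   0.1819]
shaft_end 0.87 380.0 215.0 [ 0.5862 -0.0947  0.1617]
shoe 0.86 298.3 257.9 [ 0.5931 -0.0414  0.2115]
w20 24.15 phi 2.058 lean [-3.093e-01  1.000e-03  3.000e-04] cost 0.0007842690645984315
```

```bash
ls pics/w20.png
```

```text
pics/w20.png
```

View pics/w20.png

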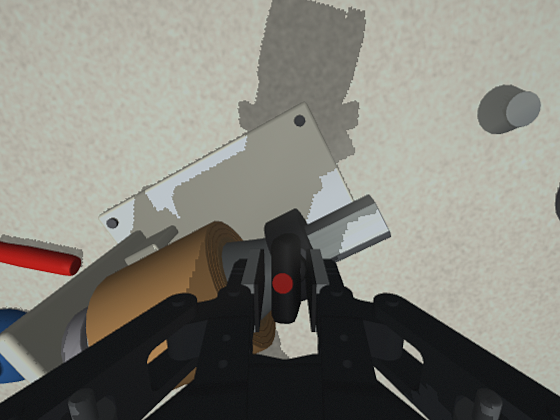

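```bash
cat > red.py <<'E'
from fit import *
for nm in sys.argv[1:]:
    o,p=pickle.load(open(nm+'.pkl','rb'));A=stand(cloud(p,o));im=p['pixels'].astype(int)
    m=(im[...,2]>100)&(im[...,1]<60)&(im[...,0]<60);m[:262]=0;m[310:]=0;m[:,:265]=0;m[:,302:]=0
    v=np.median(A[m],0);print(nm,m.sum(),(v*1e3).round(2),'lean',-np.arctan2(v[0]-.0005,v[2]).round(4))
E
python3 red.py w10 w13 w14 w17 w20
```

```text
w10 313 [21.86 -2.41 76.28] lean -0.2731
w13 303 [25.11 -2.5  74.9 ] lean -0.3174
w14 270 [24.7  -2.87 74.9 ] lean -0.3124
w17 291 [21.68 -2.59 75.75] lean -0.2727
w20 306 [24.35 -2.53 75.04] lean -0.3078
```

play_rows:
  plan:
    - [-0.5,0.0015,0.0002,0.011,0]
    - [-0.6,0.0015,0.0002,0.011,0]
    - [-0.8,0.0015,0.0002,0.011,0]
    - [-1,0.0015,0.0002,0.011,0]
    - [-1,0.0015,0.0002,0.011,0]
    - [-1,0.0015,0.0002,0.011,0]
  force: 35

```text
clock: 25.0
tcp_pos: [0.59, -0.0343, 0.2232]
orientation: [1.378, 1.089, -1.375]
contact_force: [0.1, 0.3, 6.6]
grip_width: 0.0114
```

```bash
python3 st.py; python3 look.py w21 >/dev/null;python3 lean2.py w21;python3 red.py w21
```

```text
t 25.0 phi 2.057 tcp stand mm [24.8  -4.28 73.24] F [0.14 0.26 6.58] M [-0.176  0.071  0.083] w 11.4
w21 25.0 phi 2.057 lean [-3.131e-01 -6.200e-03  2.000e-04] cost 0.0008318792039853138
w21 251 [24.15 -2.49 74.98] lean -0.3056
```

play_rows:
  plan:
    - [-1,-0.0005,0,-0.0005,-0.05]
    - [-1,-0.001,0.0005,-0.001,-0.1]
    - [-1,-0.001,0.0005,-0.001,-0.15]
    - [-1,-0.001,0.0005,-0.001,-0.15]
    - [-1,-0.001,0.0005,-0.001,-0.15]

```text
clock: 25.75
tcp_pos: [0.5898, -0.0349, 0.223]
orientation: [1.485, 1.0, -1.481]
contact_force: [1.2, -1.9, 9.5]
grip_width: 0.0112
```

```bash
python3 st.py; python3 look.py w22 >/dev/null;python3 lean2.py w22;python3 red.py w22
```

```text
t 25.75 phi 2.207 tcp stand mm [24.44 -4.84 73.04] F [ 0.7  -2.17  9.49] M [-0.702  0.069  0.199] w 11.2
w22 25.75 phi 2.207 lean [-2.638e-01 -4.000e-03  1.000e-04] cost 0.0015841624396590952
w22 246 [24.05 -2.46 74.71] lean -0.3054
```

play_rows:
  plan:
    - [-1,0,0,0,-0.05]
    - [-1,0,0,0,-0.1]
    - [-1,0,0,0,-0.15]
    - [-1,0,0,0,-0.15]
    - [-1,0,0,0,-0.15]

```text
clock: 26.5
tcp_pos: [0.5895, -0.0356, 0.223]
orientation: [1.589, 0.904, -1.586]
contact_force: [0.9, -3.3, 9.0]
grip_width: 0.0113
```

```bash
python3 st.py; python3 look.py w23 >/dev/null;python3 red.py w23; python3 st.py
```

```text
t 26.5 phi 2.358 tcp stand mm [24.04 -5.46 72.98] F [ 0.03 -3.38  8.99] M [-1.135  0.272  0.288] w 11.3
w23 227 [23.98 -2.54 74.78] lean -0.3042
t 26.75 phi 2.357 tcp stand mm [24.03 -5.45 72.98] F [-0.37 -3.84  8.94] M [-1.184  0.316  0.281] w 11.3
```

```bash
ls pics/w23.png
```

```text
pics/w23.png
```

View pics/w23.png

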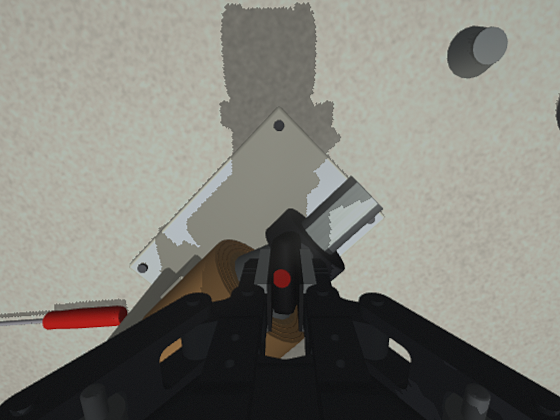

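play_rows:
  plan:
    - [-0.7,0,0,0,0]
    - [-0.5,0,0,0,0]
    - [-0.5,0,0,0,0]

```text
clock: 27.05
tcp_pos: [0.5877, -0.0333, 0.2209]
orientation: [1.589, 0.91, -1.589]
contact_force: [0.5, -0.3, -0.0]
grip_width: 0.0214
```

```bash
python3 st.py; python3 look.py w24 >/dev/null;python3 red.py w24
```

```text
t 27.05 phi 2.357 tcp stand mm [22.85 -2.76 70.86] F [ 0.43 -0.42 -0.04] M [0.003 0.016 0.004] w 21.4
w24 249 [24.05 -2.47 74.57] lean -0.3058
```

```bash
ls pics/w24.png
```

```text
pics/w24.png
```

View pics/w24.png

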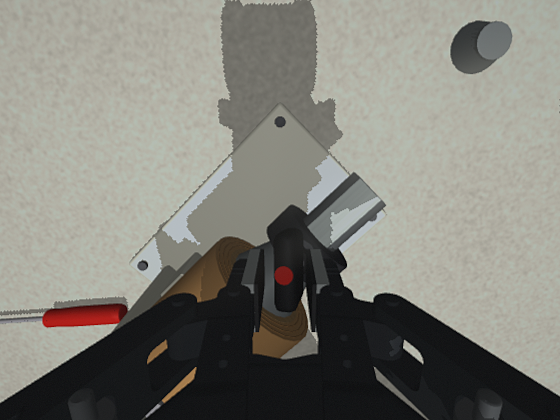

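play_rows:
  plan:
    - [-0.7,0,0,0,0]
    - [-0.9,0,0,0,0]
    - [-1,0,0,0,0]
    - [-1,0,0,0,0]
    - [-1,0,0,0,0]

```text
clock: 27.8
tcp_pos: [0.5877, -0.034, 0.2211]
orientation: [1.588, 0.909, -1.59]
contact_force: [-2.0, -2.4, 1.0]
grip_width: 0.0121
```

```bash
python3 st.py
```

```text
t 27.8 phi 2.358 tcp stand mm [22.64 -3.38 71.06] F [-2.53 -1.84  1.05] M [-0.55   0.667  0.038] w 12.1
```

play_rows:
  plan:
    - [-1,0,0,-0.0005,-0.05]
    - [-1,0,0,-0.001,-0.1]
    - [-1,0,0,-0.001,-0.15]
    - [-1,0,0,-0.001,-0.15]
    - [-1,0,0,-0.001,-0.15]
    - [-1,0,0,-0.001,-0.15]

```text
clock: 28.4
tcp_pos: [0.5879, -0.0345, 0.2208]
orientation: [1.69, 0.804, -1.691]
contact_force: [-2.3, -3.3, 4.4]
grip_width: 0.0123
```

```bash
python3 st.py;python3 look.py w25 >/dev/null;python3 red.py w25;python3 st.py
```

```text
t 28.4 phi 2.507 tcp stand mm [22.77 -3.99 70.75] F [-3.07 -2.57  4.45] M [-0.7    1.023  0.278] w 12.3
w25 238 [24.15 -2.53 74.39] lean -0.3079
t 28.65 phi 2.507 tcp stand mm [22.77 -3.95 70.73] F [-4.41 -2.3   4.08] M [-0.715  1.062  0.258] w 12.0
```

play_rows:
  plan:
    - [-1,0,0,0,0]
    - [-1,0,0,0,0]
    - [-1,0,0,0,0]
    - [-1,0,0,0,0]
    - [-1,0,0,0,0]

```text
clock: 29.15
tcp_pos: [0.5879, -0.0345, 0.2207]
orientation: [1.69, 0.805, -1.691]
contact_force: [-3.0, -2.9, 5.8]
grip_width: 0.0121
```

```bash
python3 st.py; python3 -c "
from h import *
for i in range(5):
    r.grab_frame('side');print(np.round(r.get_obs()['moment'],3))"
```

```text
t 29.15 phi 2.507 tcp stand mm [22.78 -3.95 70.75] F [-3.66 -2.    5.85] M [-0.727  1.041  0.304] w 12.1
[-0.944  0.742  0.33 ]
[-0.937  0.759  0.316]
[-1.011  0.778  0.331]
[-0.975  0.826  0.291]
[-0.992  0.763  0.328]
```

play_rows:
  plan:
    - [-0.6,0,0,0,0]
    - [-0.6,0,0,0,0]
    - [-0.6,0,0,0,0]

```text
clock: 29.7
tcp_pos: [0.5883, -0.0334, 0.2202]
orientation: [1.691, 0.806, -1.69]
contact_force: [0.5, -0.5, 2.0]
grip_width: 0.0168
```

```bash
python3 st.py;python3 look.py w26 >/dev/null;python3 red.py w26;python3 st.py
```

```text
t 29.7 phi 2.507 tcp stand mm [23.4  -2.97 70.23] F [ 0.32 -0.6   2.  ] M [-0.265  0.135  0.024] w 16.8
w26 242 [24.15 -2.57 74.25] lean -0.3084
t 29.95 phi 2.507 tcp stand mm [23.17 -2.91 70.07] F [-0.67 -1.53  0.29] M [-0.247  0.038  0.024] w 16.9
```

```bash
ls pics/w26.png
```

```text
pics/w26.png
```

View pics/w26.png

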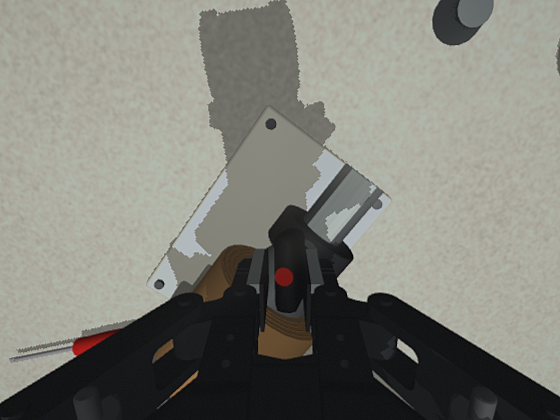

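play_rows:
  plan:
    - [-0.6,0,0,0,-0.05]
    - [-0.6,0,0,0,-0.1]
    - [-0.6,0,0,0,-0.15]
    - [-0.6,0,0,0,-0.15]
    - [-0.6,0,0,0,-0.15]

```text
clock: 30.45
tcp_pos: [0.588, -0.0341, 0.2202]
orientation: [1.789, 0.693, -1.789]
contact_force: [0.4, -4.1, 1.0]
grip_width: 0.0166
```

```bash
python3 st.py
```

```text
t 30.45 phi 2.656 tcp stand mm [22.95 -3.64 70.16] F [-0.7  -4.1   0.96] M [-0.952  0.178  0.144] w 16.6
```

play_rows:
  plan:
    - [-0.6,0,0,0,-0.05]
    - [-0.6,0,0,0,-0.05]
    - [-0.6,0,0,0,-0.05]

```text
clock: 30.75
tcp_pos: [0.5879, -0.0341, 0.2202]
orientation: [1.821, 0.655, -1.821]
contact_force: [0.2, -6.0, 0.7]
grip_width: 0.0175
```

```bash
python3 st.py
```

```text
t 30.75 phi 2.706 tcp stand mm [22.83 -3.56 70.17] F [-1.27 -5.83  0.72] M [-1.153  0.332  0.206] w 17.5
```

play_rows:
  plan:
    - [-0.6,0,0,0,-0.05]
    - [-0.6,0,0,0,-0.05]
    - [-0.6,0,0,0,-0.05]

```text
clock: 31.05
tcp_pos: [0.5879, -0.0341, 0.2202]
orientation: [1.853, 0.614, -1.853]
contact_force: [0.7, -4.6, 0.9]
grip_width: 0.017
```

```bash
python3 st.py;python3 look.py w27 >/dev/null;python3 red.py w27;python3 st.py
```

```text
t 31.05 phi 2.756 tcp stand mm [22.82 -3.58 70.15] F [-0.52 -4.65  0.87] M [-1.273  0.278  0.221] w 17.0
w27 235 [24.21 -2.43 74.2 ] lean -0.3093
t 31.3 phi 2.756 tcp stand mm [22.81 -3.58 70.16] F [-1.05 -5.05  0.12] M [-1.186  0.265  0.233] w 17.1
```

```bash
ls pics/w27.png
```

```text
pics/w27.png
```

View pics/w27.png

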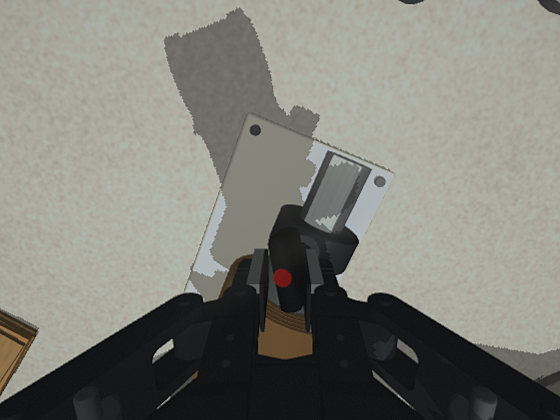

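Run:
```python
import cv2,numpy as np
a=[]
for n in ['w26','w27']:
    im=cv2.imread(f'pics/{n}.png')[195:330,225:345]
    im=np.clip(im.astype(float)*2.5,0,255).astype(np.uint8)
    a.append(cv2.resize(im,None,fx=3.3,fy=3.3,interpolation=cv2.INTER_CUBIC))
cv2.imwrite('pics/c2627.png',np.hstack(a))
```

```text
(no output)
```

View pics/c2627.png

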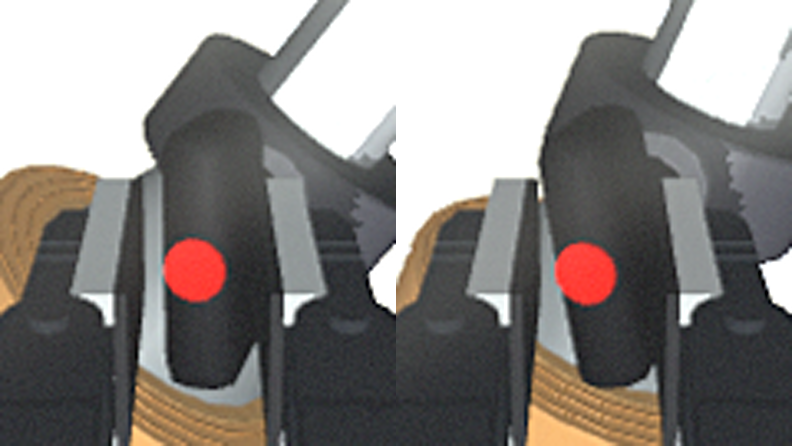

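play_rows:
  plan:
    - [-0.6,0,-0.0005,0,-0.04]
    - [-0.6,0,-0.001,0,-0.08]
    - [-0.6,0,-0.001,0,-0.12]
    - [-0.6,0,-0.001,0,-0.12]
    - [-0.6,0,-0.001,0,-0.12]

```text
clock: 31.8
tcp_pos: [0.5878, -0.0345, 0.2201]
orientation: [1.928, 0.515, -1.929]
contact_force: [-1.0, -4.1, 1.8]
grip_width: 0.0171
```

```bash
python3 st.py;python3 look.py w28 >/dev/null;python3 red.py w28;python3 st.py;  python3 - <<'E'
import cv2,numpy as np
a=[]
for n in ['w27','w28']:
    im=cv2.imread(f'pics/{n}.png')[195:330,225:345]
    im=np.clip(im.astype(float)*2.5,0,255).astype(np.uint8)
    a.append(cv2.resize(im,None,fx=3.3,fy=3.3,interpolation=cv2.INTER_CUBIC))
cv2.imwrite('pics/c2728.png',np.hstack(a))
E
```

```text
t 31.8 phi 2.875 tcp stand mm [22.65 -3.93 70.1 ] F [-2.03 -3.68  1.8 ] M [-0.786  0.469  0.308] w 17.1
w28 229 [24.12 -2.57 74.18] lean -0.3083
t 32.05 phi 2.877 tcp stand mm [22.67 -3.92 70.08] F [-1.17 -3.06  1.73] M [-0.811  0.448  0.325] w 17.0
```

View pics/c2728.png

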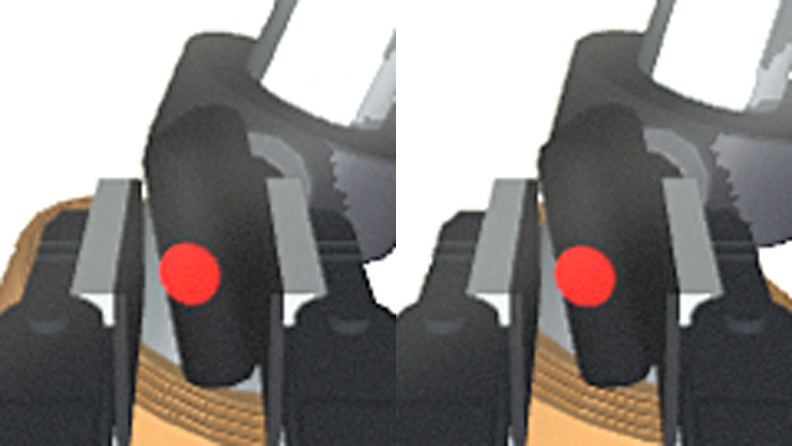

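play_rows:
  plan:
    - [-0.6,0,0,0,0]
    - [-0.6,0,0,0,0]
    - [-0.6,0,0,0,0]
    - [-0.6,0,0,0,0]
    - [-0.6,0,0,0,0]
    - [-0.6,0,0,0,0]

```text
clock: 32.65
tcp_pos: [0.5879, -0.0345, 0.2201]
orientation: [1.929, 0.513, -1.929]
contact_force: [-1.4, -3.2, 1.2]
grip_width: 0.0172
```

```bash
python3 st.py
```

```text
t 32.65 phi 2.877 tcp stand mm [22.75 -3.98 70.09] F [-2.2  -2.74  1.23] M [-0.751  0.613  0.342] w 17.2
```

play_rows:
  plan:
    - [-0.6,0,0,0,0.03]
    - [-0.6,0,0,0,0.03]
    - [-0.6,0,0,0,0.03]

```text
clock: 32.95
tcp_pos: [0.5879, -0.0344, 0.2201]
orientation: [1.911, 0.539, -1.911]
contact_force: [-1.7, -3.4, 1.2]
grip_width: 0.0169
```

```bash
python3 st.py
```

```text
t 32.95 phi 2.847 tcp stand mm [22.73 -3.86 70.07] F [-2.54 -2.83  1.16] M [-0.589  0.522  0.185] w 16.9
```

play_rows:
  plan:
    - [-0.6,0,0,0,0.1]
    - [-0.6,0,0,0,0.2]
    - [-0.5,0,0,0,0.2]
    - [-0.5,0,0,0,0.2]
    - [-0.5,0,0,0,0.2]

```text
clock: 33.45
tcp_pos: [0.5882, -0.0339, 0.22]
orientation: [1.785, 0.701, -1.784]
contact_force: [-0.3, -0.3, -0.3]
grip_width: 0.0218
```

```bash
python3 st.py;python3 look.py w29 >/dev/null;python3 red.py w29;python3 st.py;  python3 - <<'E'
import cv2,numpy as np
a=[]
for n in ['w28','w29']:
    im=cv2.imread(f'pics/{n}.png')[195:330,225:345]
    im=np.clip(im.astype(float)*2.5,0,255).astype(np.uint8)
    a.append(cv2.resize(im,None,fx=3.3,fy=3.3,interpolation=cv2.INTER_CUBIC))
cv2.imwrite('pics/c2829.png',np.hstack(a))
E
```

```text
t 33.45 phi 2.649 tcp stand mm [23.15 -3.47 70.  ] F [-0.4  -0.21 -0.27] M [-0.038 -0.002  0.016] w 21.8
w29 238 [24.14 -2.57 74.07] lean -0.309
t 33.7 phi 2.648 tcp stand mm [22.85 -3.9  70.03] F [ 0.45  0.   -0.14] M [-0.033 -0.018 -0.008] w 20.8
```

View pics/c2829.png

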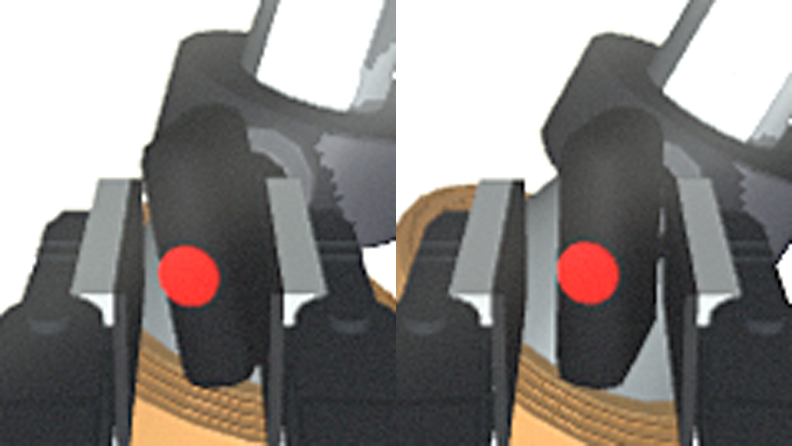

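play_rows:
  plan:
    - [-0.4,0,0,0,0]
    - [-0.4,0,0,0.02,0]
    - [-0.4,0,0,0.05,0]
    - [-0.4,-0.02,0,0.09,0]
    - [0,-0.04,0,0.12,0]
    - [0.3,-0.06,0,0.12,0.1]
    - [0.3,-0.06,0,0.12,0.2]
    - [0.3,-0.06,0,0.12,0.2]

```text
clock: 34.5
tcp_pos: [0.5277, -0.0343, 0.3405]
orientation: [1.652, 0.851, -1.648]
contact_force: [-0.6, 0.1, 0.8]
grip_width: 0.0553
```

```bash
python3 look.py w30
python3 - <<'E'
from h import *
for n in ['scene','side']:
    p=r.grab_frame(n);cv2.imwrite(f'pics/{n}9.png',p['pixels'])
    a=cv2.imread(f'pics/{n}0.png')
    for l in ['bell','clamp_ring','spare_cone','driver']:
        q=r.pinpoint(p,l)[:1];print(n,l,[np.round(np.array(x['position'])*[560,420],1) for x in q])
E
```

```text
34.5 [ 0.5277 -0.0343  0.3405] [-0.63  0.12  0.81] [ 0.057 -0.023  0.02 ] [-1.099  0.381  1.381  1.824 -0.395  1.266 -1.799]
jaw az -2.190940097540894
shaft_axis 0.82 273.1 155.4 [ 0.5655 -0.0467  0.1792]
shaft_end 0.76 304.8 110.6 [ 0.5819 -0.0952  0.1627]
knob 0.83 245.6 148.1 [ 0.5865 -0.0362  0.2245]
shoe 0.59 261.1 154.1 [ 0.5739 -0.0404  0.1984]
scene bell [array([387.1, 359.3])]
scene clamp_ring [array([228.5, 154.6])]
scene spare_cone []
scene driver [array([318.1, 375.7])]
side bell [array([220.3, 169.9])]
side clamp_ring [array([309.1, 358.8])]
side spare_cone [array([347.2, 310.5])]
side driver [array([296.7, 206.4])]
```

View pics/w29.png

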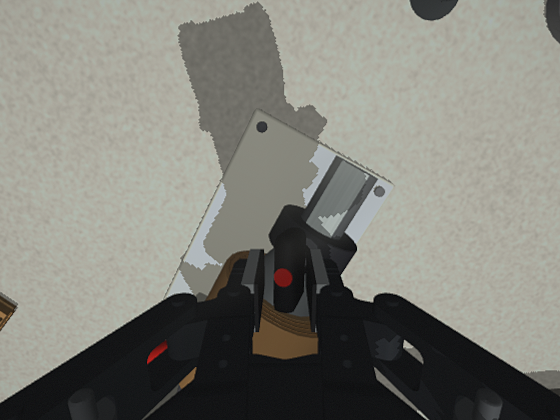

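```bash
ls pics/w30.png
```

```text
pics/w30.png
```

View pics/w30.png

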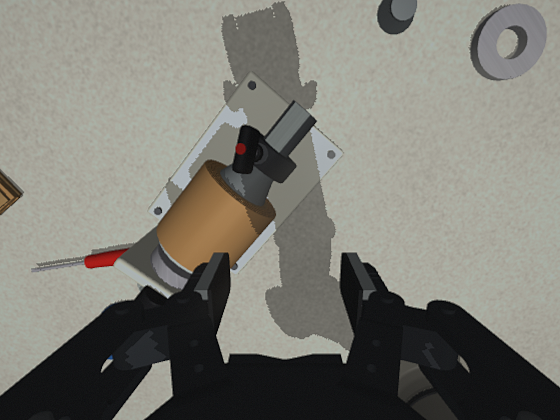

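Run:
```python
from fit import *
o,p=pickle.load(open('w30.pkl','rb'));A0=stand(cloud(p,o));A=A0.reshape(-1,3)
S=A[(A[:,1]>-.058)&(A[:,1]<-.022)&(abs(A[:,0])<.0165)&(A[:,2]>.003)&(A[:,2]<.02)]
def dres(q):
    x=S[:,0]-q[0];z=S[:,2]-q[1];t=q[2];return np.maximum(-x*np.sin(t)+z*np.cos(t)-.0125,np.hypot(x,z)-.016)
s=least_squares(dres,[0,0,-.3],loss='soft_l1',f_scale=.001,x_scale=[.001,.001,.1]);print('D',s.x.round(4),len(S))
x0,z0=s.x[:2]
k=A[(A[:,2]>.045)&(A[:,2]<.085)&(np.abs(A[:,0]-.02)<.03)&(np.abs(A[:,1]+.003)<.03)]
k=k-np.array([x0,0,z0])
def kres(q):
    t,phi,yc=q;rk=.068-.00159*phi
    er=np.array([-np.sin(t),0,np.cos(t)]);ex=np.array([np.cos(t),0,np.sin(t)]);ey=np.array([0,1,0.])
    bar=np.cos(phi)*ey+np.sin(phi)*ex; acr=np.cos(phi)*ex-np.sin(phi)*ey
    P=k-np.array([0,yc,0]);P=P[P@er>rk-.013];e=np.abs(np.c_[P@acr,P@bar,P@er-rk])-np.array([.006,.02,.013])
    v=np.where(e.max(1)>0,np.linalg.norm(np.maximum(e,0),axis=1),e.max(1));return np.median(v**2)+np.mean(np.minimum(v**2,4e-6))
from scipy.optimize import minimize
for p0 in (2.4,2.6,2.8):
    m=minimize(kres,[-.3,p0,-.0025],method='Nelder-Mead',options=dict(initial_simplex=[[-.3,p0,-.0025],[-.27,p0,-.0025],[-.3,p0+.1,-.0025],[-.3,p0,-.001]]));print(m.x.round(4),m.fun,len(k))
```

```text
D [ 0.0008 -0.     -0.311 ] 1137
[-0.3136  2.6641 -0.0027] 7.27145301491852e-07 1074
[-0.3156  2.6571 -0.003 ] 7.251358263106282e-07 1074
[-0.3151  2.658  -0.0029] 7.259856172021089e-07 1074
```

```bash
python3 -c "
from bench import r
print(r.hand_in())"
```

```text
the job is handed in; nothing more can be done
None
```

I turned the collar from about 0.51 rad to the shaft's flat. I then tightened the set screw in several grips, finishing with loose jaws so that almost no sideways load went on the shoe. I let go of the knob and handed the job in at about 34.7 s.

**Collar and screw:** The last clear wrist view put the flat's lean at -0.311 rad and the collar at -0.315. The screw stood at about 2.66 rad, which at the given thread and springiness is roughly 80 N on the shoe. The lean stayed within about 0.01 rad while the shoe was loaded. I released clear of the knob, with no contact force on the tool.

**Checks that were less clear or disagreed:**
- **Rocking:** It showed only a friction plateau of about 3 N and no sharp edge stops. I squared the collar mainly by vision, with the feel only roughly agreeing. One early rock reached about 7.5 N sideways at the knob, under the 10 N limit.
- **Knob torque:** With the hand stopped it read 0.31–0.34 N m, more than the 0.16 or so expected at 80 N. The unloaded screw had also read high while gripped, by about 0.1 to 0.3 N m. I took this as leftover drag and relied on the screw angle. Read literally, that torque would mean 160 N or more.
- **Loose parts:** I never touched them. The bell and clamp ring were found within about 5 pixels of where they started in both pictures, the cone in the side picture only, and the driver in the scene picture only. The last side picture's driver point fell on the stand, a false find.

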